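Load the drum mixer and crank it three turns

ROBOT

A 6-joint arm with a two-finger parallel gripper is mounted at the origin on the work surface. World frame = base frame: x ahead of the robot, y to its left, z up, the work surface at z = 0. Lengths are in mm, angles in rad, forces in N, time in s.
With the tool pointing down it reaches from about 350 to 975 mm from the base axis. Payload 7.1 kg.
Tool frame: the origin (TCP) lies on the centre line of the jaws, within the pads' length; the fingertips stand tip_reach ahead of it and the grasp point (between the pads) lies 5 mm behind it (tip_reach is the distance from the TCP to the fingertips, in mm); z points along the fingers, y is the line along which they close (so a half turn about z gives the same grasp; the last joint's range is limited). The gripper opens to 88 mm and grips with 3 to 60 N. Pads are 20 mm wide; open, the fingers measure 115 mm over their backs; the gripper's body (75 mm by 178 mm) begins 61 mm behind the grasp point.
Start: joints at [1.129, 0.423, 1.63, -0, 1.089, -0.019], TCP at [256.415, 569.962, 236.675] pointing down, gripper open.
Joint ranges: [-3, 3], [-0.9, 2.11], [0.09, 2.58], [-1.31, 4.45], [0.11, 2.69], [-2.54, 2.54]. Speed limits (rad/s): [2.39, 2.39, 3.01, 3.14, 3.14, 3.14].

INTERFACE

Orientations are given as a 3x3 rotation matrix whose columns are the frame's x, y, z axes.
In Python, from plant import get_state, snapshot, camera_params, finish_job, tip_reach gives the robot as it stands.
- The arm moves only by the tool drive_tool, never from a script. Its argument "series" is a list that holds one entry, the list of rows, each a list of 7 numbers: the shift along the tool's x, y, z in m, then the turn, a rotation vector about the tool's x, y, z in rad, then the opening, from 0 (shut) to 1 (fully open). In form: [[[x, y, z, rx, ry, rz, hand], ...]]. A call has 1 to 8 rows; each row shifts and turns the commanded pose from where the row before left it, along the tool's axes as they then stand; what a row does not reach is not made up. A row lasts 1/10 s, in which the tool goes at most 50 mm and 8.59 degrees, less where a joint would pass 70% of its speed; a pose out of reach is approached as far as the arm can. A call is refused whole if a number of a shift passes 0.05 or a number of a turn 0.15, either way. A call with a gripper value outside its range is refused whole. The fingers move at their own pace and stop on an object; "squeeze" is the grip in N (left out, the last holds). Time passes only in rows, so rows that do not move let the fingers close. It gives the time, the measured TCP pose, the force, the opening and the grip force at its end, in the units of the state.
- get_state(): the state, without advancing time (a new reading comes with each control period).
- snapshot(name): name is "side" or "top"; returns the picture (384x512x3 uint8, red, green, blue); there is no depth.
- camera_params(name): a dict with "intrinsics" (3x3 intrinsics, pixels), "k1" (the pictures are not rectified: a ray, as slopes to the right and down, at radius r is drawn at 1 + k1 r^2 times it, then the intrinsics apply), "R" (3x3) and "t" (3): a world point X has camera coordinates R X + t. Camera axes: x right, y down, z forward; pixel columns grow to the right and rows downward; lengths in mm; the calibration is good to about 2 mm. A picture is of the moment at which its call begins. camera_params takes no time and is no camera call.
- finish_job(): hands the job in; it is judged then, once.
The state is a dict: "time": time; "joints": joint angles; "dq": joint speeds; "joint_torque": joint torques, N m; "eef_pos": TCP position; "tcp_rot": TCP orientation; "force": force on the tool from outside, world axes, zero at the start; "moment": the same for the moment, N m; "finger_gap": opening from 0.0 (shut) to 1.0 (fully open); "finger_force": force on a finger pad.
Only numpy, scipy, OpenCV 4.12 (cv2) and the standard library are available. Lean on these libraries where they do the work, as an engineer would, in place of code of your own. Each camera call takes 0.05 s, during which the arm holds its last target. There are 200 camera calls.

TASK

Take the white sample drum out of its cradle, stand it upright, orange knob up, on the round mat and let go of it; then pick it up again and lower it over the upright spindle of the hand mixer until it rests flat on the turntable, and let go. Only then turn the mixer's crank exactly three full turns clockwise as seen from above, so that its red handle ends where it started, without turning it backwards first or running past; let go of the handle. Leave the other things on the bench where they are.

Things in the scene. Friction and masses are not known exactly. Their poses are not given: they have to be found in the camera images.
- drum: white sample drum, a loose 12-sided prism 50 mm across flats (52 mm over corners) and 60 mm tall, with an orange round knob 24 mm in diameter and 32 mm tall on its top (92 mm overall); about 0.2 kg. Origin: centre of its underside; z runs along its axis towards the knob; its flats face every 30 degrees, two of them along +x and -x and two along +y and -y. A central bore 14 mm in diameter and 48 mm deep opens in the underside. It starts lying on its side in the cradle
- cradle: low fixed grey V cradle, 56 mm long (x) and 36 mm wide (y), 25 mm high. Origin: centre of its underside; the drum lies along its x axis, knob towards +x, drum axis 43 mm above the bench and drum underside 32 mm to the -x side of the origin; one flat of the drum faces straight up and two face straight sideways, overhanging the cradle by 7 mm
- mat: fixed round grey mat, 100 mm in diameter and 5 mm thick, with a green disc in the middle. Origin: centre of its underside
- mixer: fixed hand mixer: a white box 150 mm (x) by 300 mm (y) and 45 mm high. Origin: centre of its underside. On top, at +90 mm in y, the turntable with the spindle inside a blue guard ring (82 mm outside and 72 mm inside diameter, its rim 90 mm above the bench); at -85 mm in y the crank on a post
- seat (a point): centre of the turntable's top face (55 mm above the bench), where the centre of the drum's underside comes to rest. The steel spindle, 10 mm in diameter with a tapered tip, stands 40 mm above this point; z is up
- crank_axis (a point): point on the crank's vertical axis, 83 mm above the bench
- crank_handle (a point): point on the axis of the crank's red handle, 115 mm above the bench and 55 mm from the crank's axis. The handle is upright, 22 mm in diameter, from 85 to 135 mm above the bench, and spins freely on its pin, so a gripper can hold it without turning; it goes round in a circle of radius 55 mm. The arm beneath it has its top 83 mm above the bench
- crank (a joint): crank angle in rad, growing clockwise as seen from above; one full turn is 6.283; no stops. It starts anywhere from -1.2 to 1.2, stays where it is left, and takes about 1 to 3 N at the handle. The turntable turns with it
- rack: fixed orange vial rack, an obstacle 90 mm (x) by 34 mm (y) and 102 mm high to the caps of its vials; origin under its centre
- petri: bystander: closed glass dish, 62 mm in diameter, 15 mm high; origin under its centre
- slidebox: bystander: blue slide box 35 by 85 mm, 30 mm high; origin under its centre
- jar: bystander: small jar 44 mm in diameter, 42 mm high; origin under its centre
- mouse: bystander: grey computer mouse 100 by 60 mm, 34 mm high; origin under its centre
- oil: bystander: amber bottle 32 mm in diameter, 70 mm high; origin under its centre
- objective: bystander: steel microscope objective 30 mm in diameter, 45 mm high; origin under its centre
- marker: bystander: green marker pen 122 mm long, 13 mm thick, lying along its x axis; origin under its centre
There are look-alikes about, which are no part of the job. Leave any yellow look-alike of the drum alone. There is more than one size of the mat; the one meant has the size given above.

How it is judged (in metres and radians):
On the way, in this order (a step that is already met when the one before it is completed fails the run):
1. the drum stands upright on the mat, released (angle between drum's own z axis and vertical below 0.1 rad and horizontal distance between drum and mat below 0.04 m and z of drum in the frame of mat below 0.009 m and linear speed of drum below 0.02 m/s and contact force between the fingers and drum below 0.05 N), for 0.2 s.
2. the drum rests flat on the turntable, released, the crank not yet turned (horizontal distance between drum and seat below 0.005 m and z of drum in the frame of seat between -0.004 and 0.004 m and angle between drum's own z axis and vertical below 0.08 rad and contact force between the fingers and drum below 0.05 N and distance of crank_handle from where it was at the start of the episode below 0.03 m), for 0.2 s.
3. the crank has been turned clockwise by more than a turn with the drum in place (horizontal distance between drum and seat below 0.005 m and z of drum in the frame of seat between -0.004 and 0.004 m and angle between drum's own z axis and vertical below 0.08 rad and value of joint crank above 7.58319 rad), for 0.05 s.
At the end, for the whole second after the job is handed in: The drum sits upright on the turntable (its underside within 5 mm of the seat's centre sideways and 4 mm in height, tilt under 0.08 rad), released and at rest; the crank stands three full turns clockwise from where it started, its handle within 20 mm of its starting place, at rest and released (horizontal distance between drum and seat below 0.005 m and z of drum in the frame of seat between -0.004 and 0.004 m and angle between drum's own z axis and vertical below 0.08 rad and contact force between the fingers and drum below 0.05 N and value of joint crank between 17.1996 and 20.4996 rad and distance of crank_handle from where it was at the start of the episode below 0.02 m and velocity of joint crank between -0.1 and 0.1 rad/s and linear speed of drum below 0.02 m/s and contact force between the fingers and mixer below 0.05 N); the robot touches nothing.
It fails at once if a bystander is moved by more than 30 mm (distance of any of petri, slidebox, jar, mouse, oil, objective, marker from where it was at the start of the episode above 0.03 m).
It fails at once if the crank is turned backwards, or run on past the third turn (joint below -1.8, or above three turns plus 1.8) (value of joint crank below -1.8 rad or value of joint crank above 20.6496 rad).
It also fails if it takes over 72 s, if anything falls off the work surface, if the arm or the gripper's body presses on something with over 40 N, if the wrist force passes 120 N, or if a joint passes its speed limit or range.

## Working session

There is one attempt and no reset: what is moved stays moved. The work goes in short steps, Python scripts to look and compute and a tool call to move; the robot and the scene stay as the last step left them, time stands still between calls to the robot, and variables do not carry over. Pictures are saved under pics/ and viewed, at most 10 in all, crops included, and the job is handed in when it is done.

Besides the shell and the picture viewer there is one more tool, called as name([rows], argument=value, ...), one row to a line, values as JSON. drive_tool: Moves the arm, as the interface text tells. Its arguments: {"type":"object","properties":{"series":{"type":"array"},"squeeze":{"type":"number"}},"required":["series"]}

```bash
mkdir -p pics; ls; python3 - <<'E'
from plant import *
import cv2,numpy as np
print(tip_reach, get_state())
for n in("top","side"):
    p=camera_params(n);print(n,p)
    im=snapshot(n);cv2.imwrite(f"pics/{n}0.png",im[:,:,::-1])
E
```

```text
pics
14.0 {'time': 0.0, 'joints': array([ 1.12901724e+00,  4.23844615e-01,  1.63066913e+00, -2.64043293e-05,
        1.08861205e+00, -1.89834714e-02]), 'dq': array([-0.00034618, -0.00118155, -0.00060678, -0.00033353, -0.00088456,
        0.00135949]), 'joint_torque': array([ 7.69518629e-04, -5.44619143e+01, -2.73676103e+01,  6.44524209e-02,
        2.24546401e-02, -1.40255611e-04]), 'eef_pos': array([256.19159001, 569.49887083, 235.90752917]), 'tcp_rot': array([[-9.11950460e-01,  4.10299838e-01, -6.34343914e-04],
       [ 4.10300328e-01,  9.11949391e-01, -1.39594929e-03],
       [ 5.73177737e-06, -1.53330812e-03, -9.99998824e-01]]), 'force': array([0.60565851, 0.14097273, 0.30360459]), 'moment': array([ 0.01108333, -0.02824697, -0.03541974]), 'finger_force': 0.0, 'finger_gap': 1.002522561995519}
top {'intrinsics': array([[347.61179834,   0.        , 255.53313715],
       [  0.        , 347.61179834, 194.75934036],
       [  0.        ,   0.        ,   1.        ]]), 'k1': -0.10917043217496314, 'R': array([[-0.01554636, -0.99958217, -0.02436774],
       [-0.99580694,  0.01767571, -0.08975579],
       [ 0.09014901,  0.02287018, -0.99566566]]), 't': array([133.05188668, 511.59562489, 962.09245737])}
side {'intrinsics': array([[351.71820951,   0.        , 255.47233342],
       [  0.        , 351.71820951, 191.93761151],
       [  0.        ,   0.        ,   1.        ]]), 'k1': -0.008831491271678647, 'R': array([[-0.94028915, -0.34036355, -0.00299308],
       [-0.18241984,  0.51133844, -0.83979522],
       [ 0.28736616, -0.78910434, -0.54289505]]), 't': array([515.3005817 , 131.15233214, 848.97630135])}
```

View pics/top0.png

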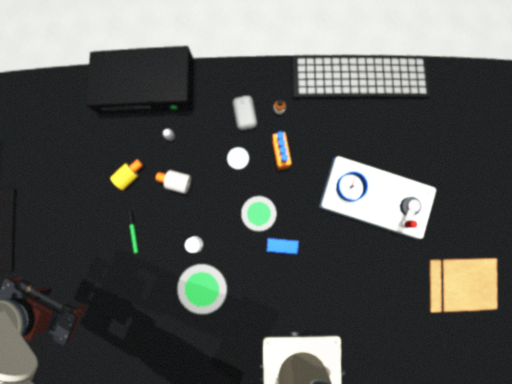

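View pics/side0.png

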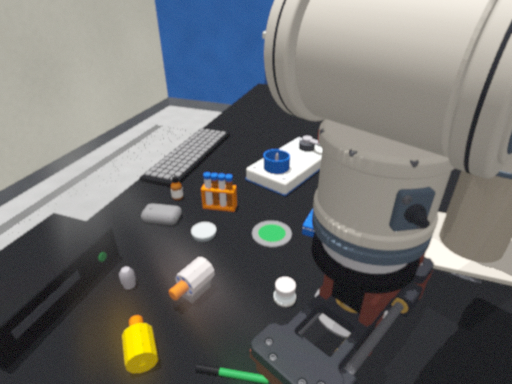

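Candidates in the top view. The drum is the white body with orange knob at (175,181); it could be mistaken for the yellow look-alike (125,176), the jar (193,244) or the petri dish (238,158). The mat is about 35 px wide at (259,213), which is about 100 mm; the larger one at (203,288) is a look-alike. The mixer is at (378,197), with its turntable at (351,186), its crank post at (411,205) and the red handle at (411,224). I'll check these in one close crop.

```bash
cat > h.py <<'E'
import numpy as np, cv2
from plant import *
P={n:camera_params(n) for n in("top","side")}
def proj(n,X):
    p=P[n];c=np.atleast_2d(X)@p["R"].T+p["t"];s=c[:,:2]/c[:,2:]
    s=s*(1+p["k1"]*(s**2).sum(1,keepdims=True))
    return s*np.diag(p["intrinsics"])[:2]+p["intrinsics"][:2,2]
def unproj(n,uv,z):
    p=P[n];K=p["intrinsics"]
    d=(np.asarray(uv,float)-K[:2,2])/np.diag(K)[:2];s=d.copy()
    for _ in range(20): s=d/(1+p["k1"]*(s**2).sum())
    r=p["R"].T@np.r_[s,1];o=-p["R"].T@p["t"]
    return o+r*(z-o[2])/r[2]
E
python3 - <<'E'
from h import *
t=cv2.imread("pics/top0.png");s=cv2.imread("pics/side0.png")
a=cv2.resize(t[125:215,100:200],(400,360),interpolation=cv2.INTER_CUBIC)
b=cv2.resize(t[145:245,310:440],(400,308),interpolation=cv2.INTER_CUBIC)
c=cv2.resize(s[240:380,100:240],(400,360),interpolation=cv2.INTER_CUBIC)
d=cv2.resize(s[120:200,235:335],(400,240),interpolation=cv2.INTER_CUBIC)
o=np.zeros((600,800,3),np.uint8);o[:360,:400]=a;o[:360,400:]=c;o[360:,:400]=cv2.resize(b,(400,240));o[360:,400:]=d
cv2.imwrite("pics/c0.png",o)
for nm,uv,z in[("drum",(175,181),68),("knob",(160,177),50),("yellow",(125,176),40),("mat",(259,213),5),("big",(203,288),5),("ring",(351.5,186),90),("post",(411,206),85),("handle",(411,224),135),("rack",(282,150),100),("petri",(238,158),10),("jar",(193,244),42),("slidebox",(283,246),30),("objective",(168,133),45),("marker",(133,232),6)]:
    print(nm,unproj("top",uv,z).round())
E
```

```text
drum [552. 345.  68.]
knob [567. 393.  50.]
yellow [573. 500.  40.]
mat [463. 116.   5.]
big [250. 280.   5.]
ring [ 527. -133.   90.]
post [ 471. -294.   85.]
handle [ 422. -271.  135.]
rack [625.  51. 100.]
petri [624. 174.  10.]
jar [378. 300.  42.]
slidebox [368.  50.  30.]
objective [695. 373.  45.]
marker [412. 486.   6.]
```

View pics/c0.png

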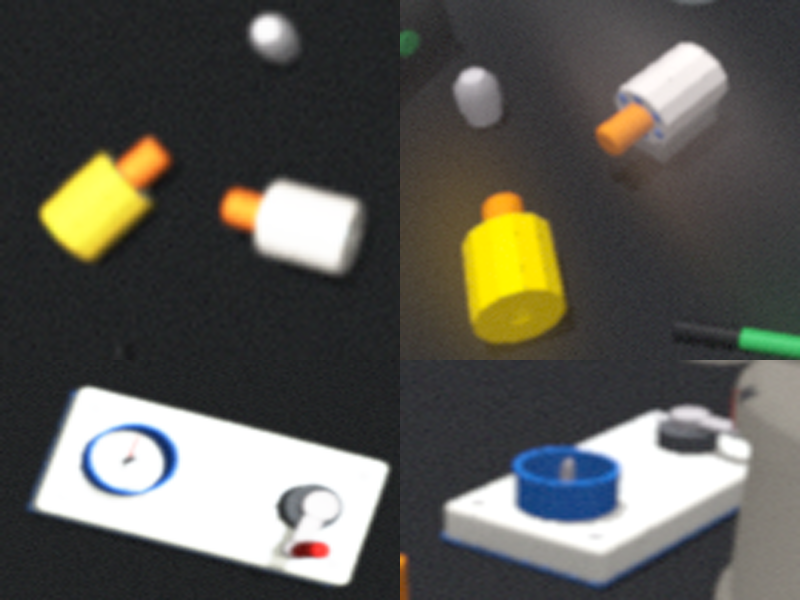

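The crop confirms it: the white drum lies with its knob to the left at about (160,177), and the yellow look-alike is separate. The ring, spindle, crank and red handle are also clear. Next I'll fit silhouettes in both cameras.

```bash
cat >> h.py <<'E'
from scipy.optimize import minimize
S=6
def mask(im,kind):
    h=cv2.cvtColor(im,cv2.COLOR_RGB2HSV).astype(int);H,Sa,V=h[...,0],h[...,1],h[...,2]
    return {"white":(Sa<60)&(V>120),"orange":(H>4)&(H<18)&(Sa>130)&(V>100),"blue":(H>100)&(H<125)&(Sa>110)&(V>50),
     "red":((H<5)|(H>174))&(Sa>130)&(V>70),"green":(H>45)&(H<80)&(Sa>90)&(V>90),"grey":(V>75)}[kind].astype(np.uint8)
def cyl(r,z0,z1,n=36):
    a=np.arange(n)*2*np.pi/n+np.pi/n
    return np.array([[r*np.cos(i),r*np.sin(i),z] for z in(z0,z1) for i in a])
def yawR(a): return np.array([[np.cos(a),-np.sin(a),0],[np.sin(a),np.cos(a),0],[0,0,1.]])
def fit(obs,pts_of,x0,step,pad=25):
    """obs: list of (cam,image,kind,part); hull of mask near the guess vs hull of model"""
    T=[]
    for cam,im,kind,part in obs:
        uv=proj(cam,pts_of(x0,part));lo=np.floor(uv.min(0)-pad/2).astype(int);hi=np.ceil(uv.max(0)+pad/2).astype(int)
        lo=np.maximum(lo,0);c=im[lo[1]:hi[1],lo[0]:hi[0]]
        m=mask(cv2.resize(c,None,fx=S,fy=S,interpolation=cv2.INTER_CUBIC),kind)
        n,l,st,ce=cv2.connectedComponentsWithStats(m)
        k=1+np.argmax(st[1:,4]);q=cv2.findContours((l==k).astype(np.uint8),0,2)[0];q=max(q,key=cv2.contourArea)
        g=np.zeros_like(m);cv2.fillConvexPoly(g,cv2.convexHull(q),1);T.append((cam,part,lo,g))
    def cost(x):
        s=0
        for cam,part,lo,g in T:
            uv=((proj(cam,pts_of(x,part))-lo+.5)*S-.5)
            r=np.zeros_like(g);cv2.fillConvexPoly(r,cv2.convexHull((uv*16).round().astype(np.int32)),1,shift=4)
            s+=(r!=g).sum()/g.sum()
        return s/len(T)
    x0=np.array(x0,float);sx=np.vstack([x0]+[x0+np.eye(len(x0))[i]*step[i] for i in range(len(x0))])
    r=minimize(cost,x0,method="Nelder-Mead",options=dict(initial_simplex=sx,xatol=.02,fatol=1e-5))
    return r.x,r.fun
def lying(x,part): # x,y of underside centre, yaw of axis
    c=cyl(25.9,0,60,12) if part=="body" else cyl(12,60,92)
    L=np.c_[c[:,2],c[:,1],c[:,0]]
    return L@yawR(x[2]).T+[x[0],x[1],43]
def vert(r,z0,z1): return lambda x,p:cyl(r,z0,z1)+[x[0],x[1],0]
def box(x,p):
    b=np.array([[i*75,j*150,z] for i in(-1,1) for j in(-1,1) for z in(0,45)])
    return b@yawR(x[2]).T+[x[0],x[1],0]
E
python3 - <<'E'
from h import *
I={n:cv2.imread(f"pics/{n}0.png")[:,:,::-1].copy() for n in("top","side")}
for cams in(["top"],["side"],["top","side"]):
    print(cams,"drum",fit([(c,I[c],k,p) for c in cams for k,p in(("white","body"),("orange","knob"))],lying,[548,325,1.3],[8,8,.1]))
    print("ring",fit([(c,I[c],"blue",0) for c in cams],vert(41,47,90),[527,-133],[8,8],12))
    print("mat",fit([(c,I[c],"grey",0) for c in cams],vert(50,0,5),[463,116],[8,8],14))
print("mixer",fit([("top",I["top"],"white",0)],box,[500,-215,-.3],[8,8,.1]))
print("handle",fit([("top",I["top"],"red",0)],vert(11,85,135),[422,-271],[8,8],14))
E
```

```text
['top'] drum (array([549.22529498, 318.33587487,   1.33363271]), np.float64(0.2920858073244319))
ring (array([ 530.12950134, -136.48335266]), np.float64(1.444887010242237))
mat (array([459.25340933, 118.06631491]), np.float64(0.12069984328032268))
['side'] drum (array([546.31884362, 315.18190093,   1.27788113]), np.float64(0.09803862460276175))
ring (array([ 535.15558946, -144.5091247 ]), np.float64(0.07891918208373905))
mat (array([463.11427689, 116.86277008]), np.float64(0.08765763903245813))
['top', 'side'] drum (array([545.647265  , 317.86413278,   1.27051859]), np.float64(0.2256939369993309))
ring (array([ 534.68945312, -145.01269531]), np.float64(0.767306762288951))
mat (array([464.53090048, 116.57597995]), np.float64(0.10556767888477987))
mixer (array([ 5.00772026e+02, -2.24703728e+02, -3.33046943e-01]), np.float64(0.012146164762118156))
handle (array([ 424.02524567, -274.01993942]), np.float64(1.3220875065893516))
```

```bash
python3 - <<'E'
from h import *
I={n:cv2.imread(f"pics/{n}0.png")[:,:,::-1].copy() for n in("top","side")}
def tile(c,u,v,w,kinds,pts):
    k=int(400/w);im=cv2.resize(I[c][v-w*3//8:v+w*3//8,u-w//2:u+w//2],(400,300),interpolation=cv2.INTER_CUBIC)
    o=im.copy();f=400/w
    for kd,col in kinds:
        q=cv2.findContours(mask(im,kd),0,2)[0];cv2.drawContours(o,q,-1,col,1)
    for p in pts:
        h=cv2.convexHull(((proj(c,p)-[u-w//2,v-w*3//8]+.5)*f).astype(np.int32));cv2.polylines(o,[h],True,(255,0,255),1)
    return o
d=[548,316.5,1.29];x=lambda a:[lying(a,"body"),lying(a,"knob")]
o=np.vstack([np.hstack([tile("top",172,180,56,[("white",(255,0,0)),("orange",(0,0,255))],x(d)),tile("side",195,278,64,[("white",(255,0,0)),("orange",(0,0,255))],x(d))]),
np.hstack([tile("top",380,200,128,[("blue",(0,255,0)),("red",(0,0,255))],[vert(41,47,90)([530.2,-139.6],0),vert(11,85,135)([424,-274],0),vert(5,55,95)([530.2,-139.6],0)]),tile("side",277,160,56,[("blue",(0,255,0))],[vert(41,47,90)([530.2,-139.6],0),vert(5,55,95)([530.2,-139.6],0)])])])
cv2.imwrite("pics/c1.png",o[:,:,::-1])
E
```

```text
(no output)
```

View pics/c1.png

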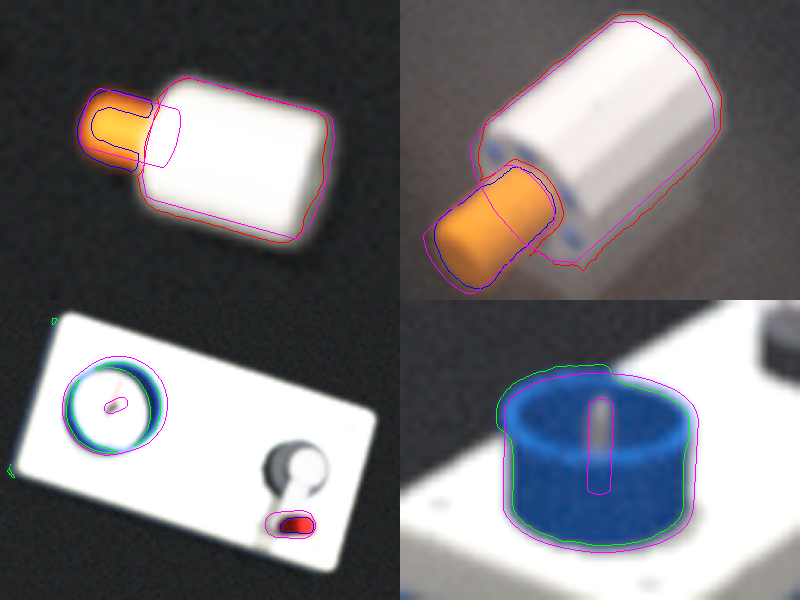

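The fits agree with both pictures. The drum underside is at about (548.5, 318) with its axis at yaw 1.27, the mixer is at (500.8, -224.7) with yaw -0.333, and the handle is at (424, -274). I'll pick the drum with the tool tilted 40°, so that a 90° turn leaves a 50° tilt when placing it.

```bash
cat >> h.py <<'E'
from scipy.spatial.transform import Rotation as Ro
def toolR(yaw,th):  # tool x yaw, tilt about tool y from straight down
    x=np.array([np.cos(yaw),np.sin(yaw),0]);z=np.array([0,0,-1.]);y=np.cross(z,x)
    return np.c_[x,y,z]@Ro.from_euler("y",th,degrees=True).as_matrix()
def plan(legs,hand,p=None,R=None):
    """legs: (grasp point, R, rows). prints rows; grasp point 5 mm behind the TCP"""
    s=get_state();p=s["eef_pos"] if p is None else p;R=s["tcp_rot"] if R is None else R
    rows=[]
    for g,Rt,n in legs:
        pt=np.array(g)+5*Rt[:,2];w=Ro.from_matrix(R.T@Rt).as_rotvec()/n;d=(pt-p)/n
        if abs(w).max()>.149 or np.linalg.norm(d)>50: print("TOO FAST",w,d)
        for i in range(n):
            rows.append([float(v) for v in np.r_[(R.T@d/1000).round(4),w.round(4)]]+[hand]);R=R@Ro.from_rotvec(w).as_matrix()
        p,R=pt,Rt
    for i in range(0,len(rows),8): print(rows[i:i+8])
def st():
    s=get_state();print("t",round(s["time"],2),"g",(s["eef_pos"]-5*s["tcp_rot"][:,2]).round(1),"z",s["tcp_rot"][:,2].round(3),"x",s["tcp_rot"][:,0].round(3),"q",s["joints"].round(2),"F",s["force"].round(1),"gap",round(s["finger_gap"],3),"ff",round(s["finger_force"],1))
E
python3 - <<'E'
from h import *
R=toolR(1.27,-40);g=np.array([561.2,359,43.8])
plan([(g-120*R[:,2],R,14),(g-40*R[:,2],R,3),(g,R,4)],1)
E
```

```text
[[-0.0254, 0.0005, 0.0074, 0.0359, -0.0406, 0.099, 1], [-0.0249, 0.0032, 0.0084, 0.0359, -0.0406, 0.099, 1], [-0.0241, 0.006, 0.0092, 0.0359, -0.0406, 0.099, 1], [-0.023, 0.0087, 0.0099, 0.0359, -0.0406, 0.099, 1], [-0.0216, 0.0112, 0.0105, 0.0359, -0.0406, 0.099, 1], [-0.0199, 0.0137, 0.0109, 0.0359, -0.0406, 0.099, 1], [-0.018, 0.0159, 0.0111, 0.0359, -0.0406, 0.099, 1], [-0.0158, 0.018, 0.0112, 0.0359, -0.0406, 0.099, 1]]
[[-0.0135, 0.0199, 0.0111, 0.0359, -0.0406, 0.099, 1], [-0.011, 0.0215, 0.0108, 0.0359, -0.0406, 0.099, 1], [-0.0084, 0.0228, 0.0104, 0.0359, -0.0406, 0.099, 1], [-0.0057, 0.0239, 0.0099, 0.0359, -0.0406, 0.099, 1], [-0.0029, 0.0247, 0.0092, 0.0359, -0.0406, 0.099, 1], [-0.0001, 0.0251, 0.0083, 0.0359, -0.0406, 0.099, 1], [-0.0, -0.0, 0.0267, 0.0, 0.0, 0.0, 1], [-0.0, -0.0, 0.0267, 0.0, 0.0, 0.0, 1]]
[[-0.0, -0.0, 0.0267, 0.0, 0.0, 0.0, 1], [0.0, 0.0, 0.01, 0.0, 0.0, 0.0, 1], [0.0, 0.0, 0.01, 0.0, 0.0, 0.0, 1], [0.0, 0.0, 0.01, 0.0, 0.0, 0.0, 1], [0.0, 0.0, 0.01, 0.0, 0.0, 0.0, 1]]
```

drive_tool([
  [[-0.0254, 0.0005, 0.0074, 0.036, -0.041, 0.099, 1], [-0.0249, 0.0032, 0.0084, 0.036, -0.041, 0.099, 1], [-0.0241, 0.006, 0.0092, 0.036, -0.041, 0.099, 1], [-0.023, 0.0087, 0.0099, 0.036, -0.041, 0.099, 1], [-0.0216, 0.0112, 0.0105, 0.036, -0.041, 0.099, 1], [-0.0199, 0.0137, 0.0109, 0.036, -0.041, 0.099, 1], [-0.018, 0.0159, 0.0111, 0.036, -0.041, 0.099, 1], [-0.0158, 0.018, 0.0112, 0.036, -0.041, 0.099, 1]],
], squeeze=20)

```text
time: 0.9
eef_pos: [443.9, 489.3, 176.7]
tcp_rot: [[-0.331, 0.943, 0.009], [0.857, 0.305, -0.415], [-0.394, -0.129, -0.91]]
force: [-0.2, 0.5, 0.3]
finger_gap: 1.003
finger_force: 0.0
```

drive_tool([
  [[-0.0135, 0.0199, 0.0111, 0.036, -0.041, 0.099, 1], [-0.011, 0.0215, 0.0108, 0.036, -0.041, 0.099, 1], [-0.0084, 0.0228, 0.0104, 0.036, -0.041, 0.099, 1], [-0.0057, 0.0239, 0.0099, 0.036, -0.041, 0.099, 1], [-0.0029, 0.0247, 0.0092, 0.036, -0.041, 0.099, 1], [0, 0.0251, 0.0083, 0.036, -0.041, 0.099, 1], [0, 0, 0, 0, 0, 0, 1]],
])

```text
time: 1.6
eef_pos: [585.7, 426.9, 129.6]
tcp_rot: [[0.231, 0.953, -0.194], [0.726, -0.302, -0.618], [-0.648, 0.002, -0.762]]
force: [-0.4, -0.4, -0.9]
finger_gap: 0.999
finger_force: 0.0
```

```bash
python3 - <<'E'
from h import *
st()
for n in("top","side"): cv2.imwrite(f"pics/{n}1.png",snapshot(n)[:,:,::-1])
R=toolR(1.27,-40);g=np.array([561.2,359,43.8])
plan([(g-30*R[:,2],R,4),(g,R,3)],1)
E
```

```text
t 1.6 g [586.7 430.  133.4] z [-0.194 -0.618 -0.762] x [ 0.231  0.726 -0.648] q [ 0.75  0.99  0.99 -0.34  1.78  1.09] F [-0.4 -0.4 -0.9] gap 0.999 ff 0.0
[[0.0001, -0.0001, 0.0224, 0.0001, 0.001, -0.0002, 1], [0.0001, -0.0001, 0.0224, 0.0001, 0.001, -0.0002, 1], [0.0001, -0.0001, 0.0224, 0.0001, 0.001, -0.0002, 1], [0.0001, -0.0001, 0.0224, 0.0001, 0.001, -0.0002, 1], [-0.0, -0.0, 0.01, 0.0, 0.0, 0.0, 1], [-0.0, -0.0, 0.01, 0.0, 0.0, 0.0, 1], [-0.0, -0.0, 0.01, 0.0, 0.0, 0.0, 1]]
```

drive_tool([
  [[0, 0, 0.0224, 0, 0.001, 0, 1], [0, 0, 0.0224, 0, 0.001, 0, 1], [0, 0, 0.0224, 0, 0.001, 0, 1], [0, 0, 0.0224, 0, 0.001, 0, 1], [0, 0, 0.01, 0, 0, 0, 1], [0, 0, 0.01, 0, 0, 0, 1], [0, 0, 0.01, 0, 0, 0, 1], [0, 0, 0, 0, 0, 0, 1]],
])

```text
time: 2.5
eef_pos: [560.4, 355.8, 41.2]
tcp_rot: [[0.228, 0.955, -0.189], [0.731, -0.296, -0.614], [-0.643, 0.002, -0.766]]
force: [-0.1, -0.0, 0.1]
finger_gap: 0.999
finger_force: 0.0
```

```bash
python3 - <<'E'
from h import *
st()
I={n:snapshot(n) for n in("top","side")}
for n in I: cv2.imwrite(f"pics/{n}2.png",I[n][:,:,::-1])
a=cv2.resize(I["top"][140:220,120:227],(400,300),interpolation=cv2.INTER_CUBIC);b=cv2.resize(I["side"][230:320,140:260],(400,300),interpolation=cv2.INTER_CUBIC)
cv2.imwrite("pics/c2.png",np.hstack([a,b])[:,:,::-1])
E
```

```text
t 2.5 g [561.4 358.9  45.1] z [-0.189 -0.614 -0.766] x [ 0.228  0.731 -0.643] q [ 0.7   1.    1.21 -0.35  1.55  1.12] F [-0.1 -0.   0.1] gap 0.999 ff 0.0
```

View pics/c2.png

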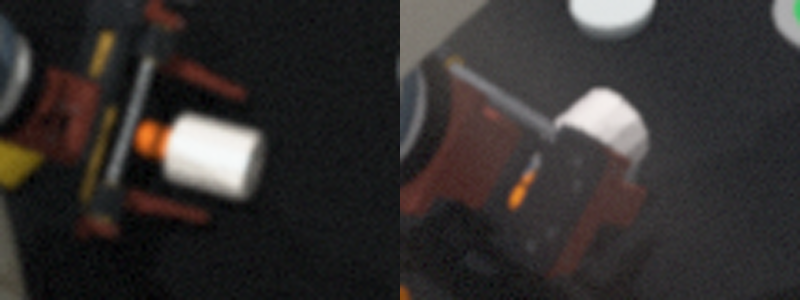

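The drum sits between the fingers, with the knob passing up between them (crop left, about (150,140)). I'll close now.

drive_tool([
  [[0, 0, 0, 0, 0, 0, 0.6], [0, 0, 0, 0, 0, 0, 0.5], [0, 0, 0, 0, 0, 0, 0.4], [0, 0, 0, 0, 0, 0, 0.4], [0, 0, 0, 0, 0, 0, 0.4], [0, 0, 0, 0, 0, 0, 0.4]],
], squeeze=25)

```text
time: 3.2
eef_pos: [558.9, 357.2, 42.3]
tcp_rot: [[0.228, 0.955, -0.192], [0.731, -0.298, -0.613], [-0.643, -0.001, -0.766]]
force: [-7.8, 3.2, 5.2]
finger_gap: 0.566
finger_force: 25.0
```

```bash
python3 - <<'E'
from h import *
st()
s=get_state();g=s["eef_pos"]-5*s["tcp_rot"][:,2];R=s["tcp_rot"]
R2=toolR(1.27,50);m=np.array([463.5,116.7,0])
plan([(g+[0,0,60],R,3),(m+[0,0,130],R2,13),(m+[0,0,60],R2,3)],.4)
E
```

```text
t 3.2 g [559.9 360.2  46.1] z [-0.192 -0.613 -0.766] x [ 0.228  0.731 -0.643] q [ 0.7   1.    1.21 -0.35  1.56  1.12] F [-7.8  3.2  5.2] gap 0.566 ff 25.0
[[-0.0129, -0.0, -0.0153, 0.0, 0.0, 0.0, 0.4], [-0.0129, -0.0, -0.0153, 0.0, 0.0, 0.0, 0.4], [-0.0129, -0.0, -0.0153, 0.0, 0.0, 0.0, 0.4], [-0.0162, -0.0015, 0.0111, -0.0, 0.1208, -0.0002, 0.4], [-0.0174, -0.0015, 0.0091, -0.0, 0.1208, -0.0002, 0.4], [-0.0184, -0.0015, 0.0069, -0.0, 0.1208, -0.0002, 0.4], [-0.0191, -0.0015, 0.0047, -0.0, 0.1208, -0.0002, 0.4], [-0.0195, -0.0015, 0.0023, -0.0, 0.1208, -0.0002, 0.4]]
[[-0.0196, -0.0015, -0.0, -0.0, 0.1208, -0.0002, 0.4], [-0.0195, -0.0015, -0.0024, -0.0, 0.1208, -0.0002, 0.4], [-0.0191, -0.0015, -0.0047, -0.0, 0.1208, -0.0002, 0.4], [-0.0183, -0.0015, -0.007, -0.0, 0.1208, -0.0002, 0.4], [-0.0174, -0.0015, -0.0092, -0.0, 0.1208, -0.0002, 0.4], [-0.0161, -0.0015, -0.0112, -0.0, 0.1208, -0.0002, 0.4], [-0.0147, -0.0015, -0.0131, -0.0, 0.1208, -0.0002, 0.4], [-0.013, -0.0015, -0.0147, -0.0, 0.1208, -0.0002, 0.4]]
[[-0.0179, 0.0, 0.015, 0.0, 0.0, 0.0, 0.4], [-0.0179, 0.0, 0.015, 0.0, 0.0, 0.0, 0.4], [-0.0179, 0.0, 0.015, 0.0, 0.0, 0.0, 0.4]]
```

drive_tool([
  [[-0.0129, 0, -0.0153, 0, 0, 0, 0.4], [-0.0129, 0, -0.0153, 0, 0, 0, 0.4], [-0.0129, 0, -0.0153, 0, 0, 0, 0.4], [-0.0162, -0.0015, 0.0111, 0, 0.1208, 0, 0.4], [-0.0174, -0.0015, 0.0091, 0, 0.1208, 0, 0.4], [-0.0184, -0.0015, 0.0069, 0, 0.1208, 0, 0.4], [-0.0191, -0.0015, 0.0047, 0, 0.1208, 0, 0.4], [-0.0195, -0.0015, 0.0023, 0, 0.1208, 0, 0.4]],
])

```text
time: 4.0
eef_pos: [525.3, 264.5, 113.8]
tcp_rot: [[0.296, 0.955, -0.019], [0.951, -0.296, -0.084], [-0.086, 0.007, -0.996]]
force: [0.7, 0.1, -3.1]
finger_gap: 0.567
finger_force: 25.0
```

drive_tool([
  [[-0.0196, -0.0015, 0, 0, 0.1208, 0, 0.4], [-0.0195, -0.0015, -0.0024, 0, 0.1208, 0, 0.4], [-0.0191, -0.0015, -0.0047, 0, 0.1208, 0, 0.4], [-0.0183, -0.0015, -0.007, 0, 0.1208, 0, 0.4], [-0.0174, -0.0015, -0.0092, 0, 0.1208, 0, 0.4], [-0.0161, -0.0015, -0.0112, 0, 0.1208, 0, 0.4], [-0.0147, -0.0015, -0.0131, 0, 0.1208, 0, 0.4], [-0.013, -0.0015, -0.0147, 0, 0.1208, 0, 0.4]],
])

```text
time: 4.8
eef_pos: [473.7, 142.7, 131.3]
tcp_rot: [[0.22, 0.958, 0.182], [0.711, -0.285, 0.643], [0.668, -0.013, -0.744]]
force: [-1.1, 0.5, -3.2]
finger_gap: 0.572
finger_force: 25.0
```

drive_tool([
  [[0, 0, 0, 0, 0, 0, 0.4], [0, 0, 0, 0, 0, 0, 0.4]],
])

```text
time: 5.0
eef_pos: [473.1, 141.9, 129.4]
tcp_rot: [[0.228, 0.957, 0.178], [0.713, -0.289, 0.639], [0.663, -0.019, -0.748]]
force: [1.4, 0.3, -2.8]
finger_gap: 0.567
finger_force: 25.0
```

```bash
python3 - <<'E'
from h import *
st()
I={n:snapshot(n) for n in("top","side")}
for n in I: cv2.imwrite(f"pics/{n}3.png",I[n][:,:,::-1])
a=cv2.resize(I["top"],(400,300));b=cv2.resize(I["side"][130:280,200:400],(400,300),interpolation=cv2.INTER_CUBIC)
cv2.imwrite("pics/c3.png",np.hstack([a,b])[:,:,::-1])
R2=toolR(1.27,50);m=np.array([463.5,116.7,0])
plan([(m+[0,0,60],R2,4)],.4)
E
```

```text
t 5.0 g [472.2 138.7 133.2] z [ 0.178  0.639 -0.748] x [0.228 0.713 0.663] q [-0.14  0.48  2.16  1.16  0.8  -0.81] F [ 1.4  0.3 -2.8] gap 0.567 ff 25.0
[[-0.0167, -0.0001, 0.0095, -0.0051, 0.0368, -0.0013, 0.4], [-0.017, -0.0001, 0.0089, -0.0051, 0.0368, -0.0013, 0.4], [-0.0173, -0.0002, 0.0083, -0.0051, 0.0368, -0.0013, 0.4], [-0.0176, -0.0003, 0.0076, -0.0051, 0.0368, -0.0013, 0.4]]
```

View pics/c3.png

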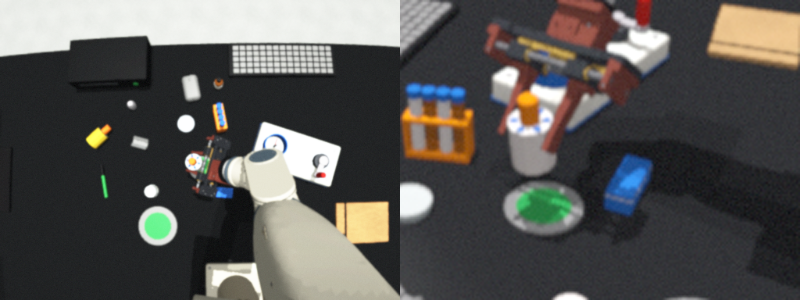

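The drum is gripped with its knob up, nearly upright above the mat (side crop about (530,150)). I'll finish the turn and lower it.

drive_tool([
  [[-0.0167, 0, 0.0095, -0.005, 0.0368, -0.001, 0.4], [-0.017, 0, 0.0089, -0.005, 0.0368, -0.001, 0.4], [-0.0173, -0.0002, 0.0083, -0.005, 0.0368, -0.001, 0.4], [-0.0176, -0.0003, 0.0076, -0.005, 0.0368, -0.001, 0.4], [0, 0, 0, 0, 0, 0, 0.4]],
])

```text
time: 5.6
eef_pos: [463.0, 120.7, 54.1]
tcp_rot: [[0.196, 0.955, 0.223], [0.613, -0.296, 0.732], [0.766, -0.007, -0.643]]
force: [-0.6, -0.2, -2.5]
finger_gap: 0.567
finger_force: 25.0
```

```bash
python3 - <<'E'
from h import *
st()
R2=toolR(1.27,50);m=np.array([463.5,116.7,0])
plan([(m+[0,0,53],R2,2),(m+[0,0,46],R2,5)],.4)
E
```

```text
t 5.6 g [461.9 117.   57.3] z [ 0.223  0.732 -0.643] x [0.196 0.613 0.766] q [-0.27  0.72  2.19  1.41  0.89 -1.26] F [-0.6 -0.2 -2.5] gap 0.567 ff 25.0
[[-0.0016, 0.0008, 0.0014, -0.0021, 0.0004, -0.0026, 0.4], [-0.0016, 0.0008, 0.0014, -0.0021, 0.0004, -0.0026, 0.4], [-0.0011, 0.0, 0.0009, 0.0, 0.0, 0.0, 0.4], [-0.0011, 0.0, 0.0009, 0.0, 0.0, 0.0, 0.4], [-0.0011, 0.0, 0.0009, 0.0, 0.0, 0.0, 0.4], [-0.0011, 0.0, 0.0009, 0.0, 0.0, 0.0, 0.4], [-0.0011, 0.0, 0.0009, 0.0, 0.0, 0.0, 0.4]]
```

drive_tool([
  [[-0.0016, 0, 0.0014, -0.002, 0, -0.003, 0.4], [-0.0016, 0, 0.0014, -0.002, 0, -0.003, 0.4], [-0.0011, 0, 0.0009, 0, 0, 0, 0.4], [-0.0011, 0, 0.0009, 0, 0, 0, 0.4], [-0.0011, 0, 0.0009, 0, 0, 0, 0.4], [0, 0, 0, 0, 0, 0, 0.4]],
])

```text
time: 6.2
eef_pos: [464.3, 120.6, 48.8]
tcp_rot: [[0.186, 0.955, 0.231], [0.612, -0.297, 0.733], [0.768, 0.005, -0.64]]
force: [0.4, 0.7, 6.4]
finger_gap: 0.57
finger_force: 25.0
```

```bash
python3 - <<'E'
from h import *
st()
E
```

```text
t 6.2 g [463.1 116.9  52. ] z [ 0.231  0.733 -0.64 ] x [0.186 0.612 0.768] q [-0.27  0.74  2.19  1.43  0.89 -1.3 ] F [0.4 0.7 6.4] gap 0.57 ff 25.0
```

drive_tool([
  [[0, 0, 0, 0, 0, 0, 0.6], [0, 0, 0, 0, 0, 0, 0.8], [0, 0, 0, 0, 0, 0, 1], [0, 0, 0, 0, 0, 0, 1], [0, 0, -0.01, 0, 0, 0, 1], [0, 0, -0.02, 0, 0, 0, 1], [0, 0, -0.03, 0, 0, 0, 1], [0, 0, -0.04, 0, 0, 0, 1]],
], squeeze=3)

```text
time: 7.0
eef_pos: [439.5, 46.6, 112.0]
tcp_rot: [[0.189, 0.955, 0.227], [0.614, -0.296, 0.732], [0.766, 0.002, -0.643]]
force: [0.8, -0.3, 0.2]
finger_gap: 1.001
finger_force: 0.0
```

drive_tool([
  [[0, 0, -0.03, 0, 0, 0, 1], [0, 0, 0, 0, 0, 0, 1]],
])

```text
time: 7.2
eef_pos: [434.6, 22.2, 132.8]
tcp_rot: [[0.187, 0.954, 0.235], [0.616, -0.3, 0.729], [0.765, 0.008, -0.643]]
force: [0.9, -0.3, -0.1]
finger_gap: 0.998
finger_force: 0.0
```

```bash
python3 - <<'E'
from h import *
st()
I={n:snapshot(n) for n in("top","side")}
for n in I: cv2.imwrite(f"pics/{n}4.png",I[n][:,:,::-1])
o=[("side",I["side"],"white","body"),("side",I["side"],"orange","knob"),("top",I["top"],"orange","knob"),("top",I["top"],"white","body")]
f=lambda x,p:(cyl(25.9,5,65,12) if p=="body" else cyl(12,65,97))+[x[0],x[1],0]
for k in(o[:2],o[1:2],o[2:3],o[1:3]): 
    try: print(fit(k,f,[463.5,116.7],[6,6],16))
    except Exception as e: print(e)
a=cv2.resize(I["top"][150:270,180:340],(400,300));b=cv2.resize(I["side"][160:280,200:360],(400,300),interpolation=cv2.INTER_CUBIC)
cv2.imwrite("pics/c4.png",np.hstack([a,b])[:,:,::-1])
E
```

```text
t 7.2 g [433.5  18.6 136. ] z [ 0.235  0.729 -0.643] x [0.187 0.616 0.765] q [-0.52  0.53  2.19  1.08  1.02 -1.09] F [ 0.9 -0.3 -0.1] gap 0.998 ff 0.0
(array([465.35193878, 114.97595935]), np.float64(0.3211502556736186))
(array([465.71446574, 113.75388647]), np.float64(0.14102086438152012))
attempt to get argmax of an empty sequence
attempt to get argmax of an empty sequence
```

View pics/c4.png

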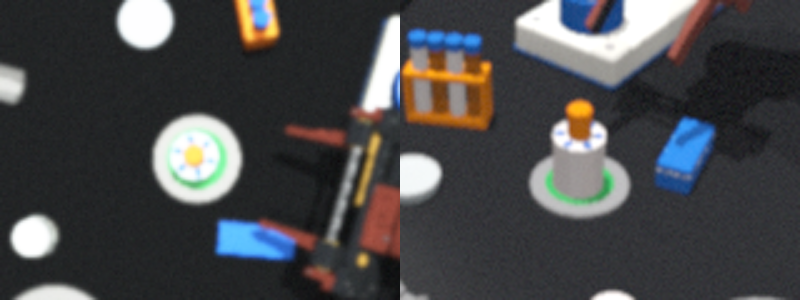

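The drum stands upright and released on the mat, with its knob at about (257,212) in the top view. Next I'll regrip it by the knob from above.

```bash
python3 - <<'E'
from h import *
print(unproj("top",(257.2,212),97),unproj("side",(580/1+0,0),97) if 0 else unproj("side",(200+180*.4,160+103*.4),97))
R=toolR(1.27,0);m=np.array([464.5,115.5,0])
plan([(m+[0,0,160],R,8),(m+[0,0,88.5],R,4)],1)
E
```

```text
[461.79305723 119.19464144  97.        ] [465.08785061 112.08010897  97.        ]
[[0.01, 0.0003, 0.0073, 0.0007, -0.1091, -0.0, 1], [0.0107, 0.0003, 0.0061, 0.0007, -0.1091, -0.0, 1], [0.0113, 0.0003, 0.0049, 0.0007, -0.1091, -0.0, 1], [0.0118, 0.0003, 0.0037, 0.0007, -0.1091, -0.0, 1], [0.0121, 0.0003, 0.0024, 0.0007, -0.1091, -0.0, 1], [0.0123, 0.0003, 0.001, 0.0007, -0.1091, -0.0, 1], [0.0124, 0.0003, -0.0003, 0.0007, -0.1091, -0.0, 1], [0.0122, 0.0003, -0.0017, 0.0007, -0.1091, -0.0, 1]]
[[0.0, 0.0, 0.0179, 0.0, 0.0, 0.0, 1], [0.0, 0.0, 0.0179, 0.0, 0.0, 0.0, 1], [0.0, 0.0, 0.0179, 0.0, 0.0, 0.0, 1], [0.0, 0.0, 0.0179, 0.0, 0.0, 0.0, 1]]
```

drive_tool([
  [[0.01, 0.0003, 0.0073, 0.0007, -0.1091, 0, 1], [0.0107, 0.0003, 0.0061, 0.0007, -0.1091, 0, 1], [0.0113, 0.0003, 0.0049, 0.0007, -0.1091, 0, 1], [0.0118, 0.0003, 0.0037, 0.0007, -0.1091, 0, 1], [0.0121, 0.0003, 0.0024, 0.0007, -0.1091, 0, 1], [0.0123, 0.0003, 0.001, 0.0007, -0.1091, 0, 1], [0.0124, 0.0003, -0.0003, 0.0007, -0.1091, 0, 1], [0.0122, 0.0003, -0.0017, 0.0007, -0.1091, 0, 1]],
])

```text
time: 8.1
eef_pos: [461.1, 113.5, 153.4]
tcp_rot: [[0.292, 0.957, 0.002], [0.956, -0.292, 0.032], [0.031, -0.007, -0.999]]
force: [-0.6, -0.0, -0.4]
finger_gap: 1.005
finger_force: 0.0
```

drive_tool([
  [[0, 0, 0, 0, 0, 0, 1], [0, 0, 0, 0, 0, 0, 1]],
])

```text
time: 8.3
eef_pos: [460.7, 113.7, 152.9]
tcp_rot: [[0.289, 0.957, 0.002], [0.957, -0.289, 0.038], [0.037, -0.009, -0.999]]
force: [-1.3, -0.5, -0.4]
finger_gap: 0.999
finger_force: 0.0
```

```bash
python3 - <<'E'
from h import *
st()
R=toolR(1.27,0);m=np.array([464.5,115.5,0])
plan([(m+[0,0,88.5],R,5)],1)
E
```

```text
t 8.3 g [460.7 113.5 157.9] z [ 0.002  0.038 -0.999] x [0.289 0.957 0.037] q [0.19 0.33 2.02 0.05 0.78 0.45] F [-1.3 -0.5 -0.4] gap 0.999 ff 0.0
[[0.0001, 0.0008, 0.0139, -0.0019, -0.0075, 0.0016, 1], [0.0002, 0.0007, 0.0139, -0.0019, -0.0075, 0.0016, 1], [0.0003, 0.0007, 0.0139, -0.0019, -0.0075, 0.0016, 1], [0.0004, 0.0007, 0.0139, -0.0019, -0.0075, 0.0016, 1], [0.0005, 0.0007, 0.0139, -0.0019, -0.0075, 0.0016, 1]]
```

drive_tool([
  [[0.0001, 0.0008, 0.0139, -0.002, -0.0075, 0.0016, 1], [0.0002, 0.0007, 0.0139, -0.002, -0.0075, 0.0016, 1], [0.0003, 0.0007, 0.0139, -0.002, -0.0075, 0.0016, 1], [0.0004, 0.0007, 0.0139, -0.002, -0.0075, 0.0016, 1], [0.0005, 0.0007, 0.0139, -0.002, -0.0075, 0.0016, 1], [0, 0, 0, 0, 0, 0, 0.6], [0, 0, 0, 0, 0, 0, 0.4], [0, 0, 0, 0, 0, 0, 0.3]],
], squeeze=6)

```text
time: 9.1
eef_pos: [466.5, 114.0, 84.9]
tcp_rot: [[0.301, 0.954, 0.003], [0.954, -0.301, -0.002], [-0.001, 0.004, -1.0]]
force: [0.4, -0.3, -0.1]
finger_gap: 0.764
finger_force: 0.0
```

drive_tool([
  [[0, 0, 0, 0, 0, 0, 0.24], [0, 0, 0, 0, 0, 0, 0.2], [0, 0, 0, 0, 0, 0, 0.2], [0, 0, 0, 0, 0, 0, 0.2]],
])

```text
time: 9.5
eef_pos: [466.3, 114.0, 84.9]
tcp_rot: [[0.301, 0.954, 0.003], [0.954, -0.301, -0.002], [-0.001, 0.004, -1.0]]
force: [-0.6, 0.5, 0.5]
finger_gap: 0.401
finger_force: 0.0
```

```bash
python3 - <<'E'
from h import *
st()
E
```

```text
t 9.5 g [466.3 114.   89.9] z [ 0.003 -0.002 -1.   ] x [ 0.301  0.954 -0.001] q [ 0.22  0.46  2.04 -0.    0.64  0.53] F [-0.6  0.5  0.5] gap 0.401 ff 0.0
```

drive_tool([
  [[0, 0, 0, 0, 0, 0, 0.2], [0, 0, 0, 0, 0, 0, 0.2], [0, 0, 0, 0, 0, 0, 0.2], [0, 0, 0, 0, 0, 0, 0.2]],
])

```text
time: 9.9
eef_pos: [466.0, 113.9, 84.5]
tcp_rot: [[0.301, 0.954, 0.002], [0.954, -0.301, -0.003], [-0.002, 0.003, -1.0]]
force: [-0.7, 0.3, -3.2]
finger_gap: 0.271
finger_force: 6.0
```

drive_tool([
  [[0, 0, 0, 0, 0, 0, 0.5], [0, 0, 0, 0, 0, 0, 0.5], [0, 0, 0, 0, 0, 0, 0.5], [0, 0, 0, 0, 0, 0.143, 0.5], [0, 0, 0, 0, 0, 0.143, 0.5], [0, 0, 0, 0, 0, 0.143, 0.5], [0, 0, 0, 0, 0, 0.143, 0.5], [0, 0, 0, 0, 0, 0.143, 0.5]],
])

```text
time: 10.7
eef_pos: [466.3, 113.9, 84.8]
tcp_rot: [[0.855, 0.518, 0.003], [0.518, -0.855, -0.002], [0.001, 0.004, -1.0]]
force: [0.3, 0.2, 0.5]
finger_gap: 0.504
finger_force: 0.0
```

drive_tool([
  [[0, 0, 0, 0, 0, 0.143, 0.5], [0, 0, 0, 0, 0, 0.143, 0.5], [0, 0, 0, 0, 0, 0.143, 0.5], [0, 0, 0, 0, 0, 0.143, 0.5], [0, 0, 0, 0, 0, 0.143, 0.5], [0, 0, 0, 0, 0, 0.143, 0.5], [0, 0, 0, 0, 0, 0, 0.5]],
])

```text
time: 11.4
eef_pos: [466.3, 113.9, 84.7]
tcp_rot: [[0.953, -0.304, 0.003], [-0.304, -0.953, -0.002], [0.004, 0.001, -1.0]]
force: [1.0, 0.1, 0.4]
finger_gap: 0.501
finger_force: 0.0
```

```bash
python3 - <<'E'
from h import *
st()
E
```

```text
t 11.4 g [466.2 113.9  89.7] z [ 0.003 -0.002 -1.   ] x [ 0.953 -0.304  0.004] q [ 0.22  0.46  2.04 -0.    0.64  2.1 ] F [1.  0.1 0.4] gap 0.501 ff 0.0
```

drive_tool([
  [[0, 0, 0, 0, 0, 0, 0.2], [0, 0, 0, 0, 0, 0, 0.2], [0, 0, 0, 0, 0, 0, 0.2], [0, 0, 0, 0, 0, 0, 0.2], [0, 0, 0, 0, 0, 0, 0.2]],
])

```text
time: 11.9
eef_pos: [465.9, 113.8, 84.5]
tcp_rot: [[0.953, -0.302, 0.002], [-0.302, -0.953, -0.003], [0.003, 0.002, -1.0]]
force: [-0.2, 0.5, -1.2]
finger_gap: 0.274
finger_force: 6.0
```

drive_tool([
  [[0, 0, 0, 0, 0, 0, 0.2], [0, 0, 0, 0, 0, 0, 0.2]],
], squeeze=30)

```text
time: 12.1
eef_pos: [466.0, 113.9, 84.5]
tcp_rot: [[0.953, -0.303, 0.002], [-0.303, -0.953, -0.003], [0.003, 0.002, -1.0]]
force: [-0.5, 0.2, -2.4]
finger_gap: 0.263
finger_force: 30.0
```

```bash
python3 - <<'E'
from h import *
st()
s=get_state();g=s["eef_pos"]-5*s["tcp_rot"][:,2]
R=toolR(-.308,0);m=np.array([530.2,-139.6,0])
plan([(g+[0,0,60],R,3),(m+[0,0,205],R,8),(m+[0,0,195],R,1)],.2)
E
```

```text
t 12.1 g [466.  113.9  89.5] z [ 0.002 -0.003 -1.   ] x [ 0.953 -0.303  0.003] q [ 0.22  0.46  2.04 -0.01  0.64  2.1 ] F [-0.5  0.2 -2.4] gap 0.263 ff 30.0
[[0.0001, 0.0, -0.02, 0.0006, -0.001, 0.0001, 0.2], [0.0, 0.0, -0.02, 0.0006, -0.001, 0.0001, 0.2], [0.0, 0.0, -0.02, 0.0006, -0.001, 0.0001, 0.2], [0.0173, 0.0278, -0.0069, 0.0, 0.0, 0.0, 0.2], [0.0173, 0.0278, -0.0069, 0.0, 0.0, 0.0, 0.2], [0.0173, 0.0278, -0.0069, 0.0, 0.0, 0.0, 0.2], [0.0173, 0.0278, -0.0069, 0.0, 0.0, 0.0, 0.2], [0.0173, 0.0278, -0.0069, 0.0, 0.0, 0.0, 0.2]]
[[0.0173, 0.0278, -0.0069, 0.0, 0.0, 0.0, 0.2], [0.0173, 0.0278, -0.0069, 0.0, 0.0, 0.0, 0.2], [0.0173, 0.0278, -0.0069, 0.0, 0.0, 0.0, 0.2], [0.0, 0.0, 0.01, 0.0, 0.0, 0.0, 0.2]]
```

drive_tool([
  [[0, 0, -0.02, 0, 0, 0, 0.2], [0, 0, -0.02, 0, 0, 0, 0.2], [0, 0, -0.02, 0, 0, 0, 0.2], [0.0173, 0.0278, -0.0069, 0, 0, 0, 0.2], [0.0173, 0.0278, -0.0069, 0, 0, 0, 0.2], [0.0173, 0.0278, -0.0069, 0, 0, 0, 0.2], [0.0173, 0.0278, -0.0069, 0, 0, 0, 0.2], [0.0173, 0.0278, -0.0069, 0, 0, 0, 0.2]],
])

```text
time: 12.9
eef_pos: [506.0, -45.8, 179.8]
tcp_rot: [[0.953, -0.303, 0.002], [-0.303, -0.953, -0.002], [0.003, 0.002, -1.0]]
force: [-0.1, 1.1, -3.1]
finger_gap: 0.264
finger_force: 30.0
```

drive_tool([
  [[0.0173, 0.0278, -0.0069, 0, 0, 0, 0.2], [0.0173, 0.0278, -0.0069, 0, 0, 0, 0.2], [0.0173, 0.0278, -0.0069, 0, 0, 0, 0.2], [0, 0, 0, 0, 0, 0, 0.2], [0, 0, 0, 0, 0, 0, 0.2]],
])

```text
time: 13.4
eef_pos: [529.9, -140.1, 200.3]
tcp_rot: [[0.952, -0.305, 0.002], [-0.305, -0.952, -0.002], [0.002, 0.001, -1.0]]
force: [-0.2, 1.2, -2.9]
finger_gap: 0.266
finger_force: 30.0
```

```bash
python3 - <<'E'
from h import *
import h
st()
I={n:snapshot(n) for n in("top","side")}
for n in I: cv2.imwrite(f"pics/{n}5.png",I[n][:,:,::-1])
T4=cv2.imread("pics/top4.png")[:,:,::-1].copy();T0=cv2.imread("pics/top0.png")[:,:,::-1].copy();S0=cv2.imread("pics/side0.png")[:,:,::-1].copy()
S4=cv2.imread("pics/side4.png")[:,:,::-1].copy()
om=h.mask
def mk(im,k):
    hs=cv2.cvtColor(im,cv2.COLOR_RGB2HSV).astype(int);H,Sa,V=hs[...,0],hs[...,1],hs[...,2]
    if k=="knob": return ((H>5)&(H<32)&(Sa>80)&(V>120)).astype(np.uint8)
    if k=="body": return ((V>170)).astype(np.uint8)
    if k=="ring": return ((H>98)&(H<128)&(Sa>120)&(V>40)).astype(np.uint8)
    return om(im,k)
h.mask=mk
print("top mat knob",h.fit([("top",T4,"knob",0)],vert(12,65,97),[466,114],[4,4],14))
print("top mat disc",h.fit([("top",T4,"grey",0)],vert(50,0,5),[463,116],[6,6],14),"side",h.fit([("side",S4,"grey",0)],vert(50,0,5),[463,116],[6,6],14))
for im,c in((T0,"top"),(S0,"side")): print("ring",c,h.fit([(c,im,"ring",0)],vert(41,47,90),[532,-141],[4,4],6))
t=lambda im,c,u,v,w:cv2.resize(im[v-w*3//8:v+w*3//8,u-w//2:u+w//2],(400,300),interpolation=cv2.INTER_CUBIC)
o=np.vstack([np.hstack([t(T0,"top",352,186,48),t(S0,"side",277,160,56)]),np.hstack([t(I["top"],"top",352,186,96),t(I["side"],"side",280,140,112)])])
cv2.imwrite("pics/c5.png",o[:,:,::-1])
E
```

```text
t 13.4 g [ 529.9 -140.   205.3] z [ 0.002 -0.002 -1.   ] x [ 0.952 -0.305  0.002] q [-0.28  0.36  1.83 -0.    0.95  1.6 ] F [-0.2  1.2 -2.9] gap 0.266 ff 30.0
top mat knob (array([461.96875 , 118.078125]), np.float64(0.5708101422387136))
top mat disc (array([464.02355957, 116.06500244]), np.float64(0.12409376200845396)) side (array([462.97637939, 117.24026489]), np.float64(0.266802637195845))
ring top (array([ 530.58231586, -136.82403386]), np.float64(1.6628308400460299))
ring side (array([ 535.26802436, -144.85636084]), np.float64(0.08021891332215758))
```

View pics/c5.png

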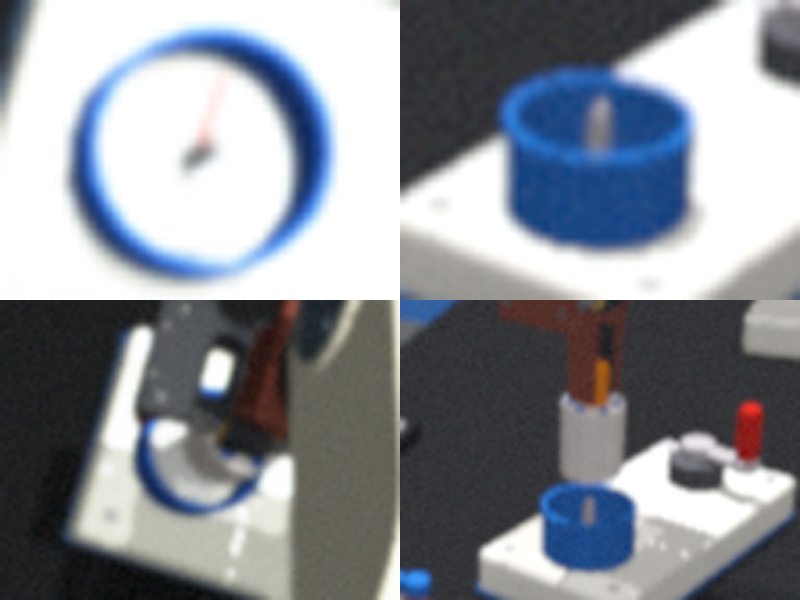

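```bash
python3 - <<'E'
from h import *
def tl(uv,u,v,w): return (uv-[u-w//2,v-w*3//8]+.5)*400/w
def ext(c,pts,T): q=tl(proj(c,pts),*T);return "u",q[:,0].min().round(1),q[:,0].max().round(1),"v",q[:,1].min().round(1),q[:,1].max().round(1)
A=("side",(277,160,56));B=("side",(280,140,112));C=("top",(352,186,48))
for x in([530.2,-139.6],[533.2,-139.6],[530.2,-142.6]):
    v=np.r_[x,0]
    print(x);
    for nm,(c,T) in(("side",A),("top",C)):
        print(nm,"rim out",ext(c,cyl(41,90,90)+v,T),"rim in",ext(c,cyl(36,90,90)+v,T),"foot",ext(c,cyl(41,45,45)+v,T),"tip",ext(c,cyl(.1,95,95)+v,T)[1::3],"base",ext(c,cyl(.1,55,55)+v,T)[1::3])
g=np.array([529.9,-140,0])
print("drum in B: top",ext("side",cyl(25.9,180.6,180.6,12)+g,B[1]),"bottom",ext("side",cyl(25.9,120.6,120.6,12)+g,B[1]))
def edges(im,row,lo,hi,kind):
    p=im[row-1:row+2,lo:hi].astype(float).mean(0)
    return p
S0=cv2.imread("pics/side0.png").astype(float);S5=cv2.imread("pics/side5.png").astype(float);T0=cv2.imread("pics/top0.png").astype(float)
np.set_printoptions(linewidth=200,suppress=True)
print("S0 ring R-chan rows 160-170",S0[160:170,255:300,2].mean(0).round())
print("S5 ring",S5[160:168,260:300,2].mean(0).round())
print("S5 drum cols",S5[124:138,255:300,2].mean(0).round())
print("S5 drum rows",S5[115:165,276:282,:].mean(1)[:,2].round())
print("S0 ring rows B,R",S0[140:180,274:280,0].mean(1).round(),S0[140:180,274:280,2].mean(1).round())
E
```

```text
[530.2, -139.6]
side rim out ('u', np.float64(104.4), np.float64(298.4), 'v', np.float64(73.2), np.float64(161.0)) rim in ('u', np.float64(116.1), np.float64(286.5), 'v', np.float64(78.2), np.float64(155.3)) foot ('u', np.float64(103.5), np.float64(293.1), 'v', np.float64(164.6), np.float64(256.3)) tip (np.float64(201.2), np.float64(105.0)) base (np.float64(198.5), np.float64(188.5))
top rim out ('u', np.float64(93.7), np.float64(347.3), 'v', np.float64(16.3), np.float64(270.6)) rim in ('u', np.float64(109.3), np.float64(331.9), 'v', np.float64(31.7), np.float64(254.9)) foot ('u', np.float64(65.1), np.float64(307.3), 'v', np.float64(37.9), np.float64(280.7)) tip (np.float64(224.6), np.float64(140.7)) base (np.float64(193.6), np.float64(155.1))
[533.2, -139.6]
side rim out ('u', np.float64(97.7), np.float64(291.5), 'v', np.float64(72.2), np.float64(159.9)) rim in ('u', np.float64(109.4), np.float64(279.6), 'v', np.float64(77.2), np.float64(154.2)) foot ('u', np.float64(96.9), np.float64(286.4), 'v', np.float64(163.5), np.float64(255.1)) tip (np.float64(194.4), np.float64(103.9)) base 
[... 2051 characters left out ...]
  65.  67.]
S5 drum rows [113. 125. 127. 125. 124. 122. 120. 122. 122. 122. 123. 129. 140. 142. 146. 152. 153. 152. 152. 152. 152. 152. 153. 152. 154. 153. 153. 153. 152. 152. 152. 154. 154. 151. 126.  79.  38.  39.  56.
  65.  67.  69.  72.  72.  68.  57.  42.  30.  29.  29.]
S0 ring rows B,R [ 54.  55.  55.  54.  52.  55.  54.  71. 127. 174. 175. 148. 140. 144. 144. 138. 134. 130. 131. 151. 184. 182. 150. 135. 134. 134. 133. 135. 134. 134. 134. 134. 134. 148. 194. 241. 255. 255. 255.
 252.] [ 50.  51.  52.  50.  47.  51.  50.  60.  72.  68.  52.  35.  54.  77.  92.  92.  90.  89.  88.  86.  75.  52.  34.  28.  27.  28.  27.  30.  29.  28.  28.  28.  34.  97. 185. 240. 255. 255. 255.
 254.]
```

Both pictures show the drum upright in the gripper, above the ring. In the side view the drum's centre is at u=277.5 and the ring's at u=276.3, which matches the prediction sideways. The depth cues suggest the spindle is about 4 mm further along (0.34, -0.94). I'll correct for that and lower the drum to just above the tip.

```bash
python3 - <<'E'
from h import *
R=toolR(-.308,0)
plan([([531.6,-143.4,192],R,3)],.2)
E
```

```text
[[0.0011, 0.0012, 0.0043, 0.0004, -0.0005, 0.0002, 0.2], [0.0011, 0.0012, 0.0043, 0.0004, -0.0005, 0.0002, 0.2], [0.0011, 0.0012, 0.0043, 0.0004, -0.0005, 0.0002, 0.2]]
```

drive_tool([
  [[0.0011, 0.0012, 0.0043, 0, 0, 0, 0.2], [0.0011, 0.0012, 0.0043, 0, 0, 0, 0.2], [0.0011, 0.0012, 0.0043, 0, 0, 0, 0.2], [0, 0, 0.003, 0, 0, 0, 0.2], [0, 0, 0.003, 0, 0, 0, 0.2], [0, 0, 0.002, 0, 0, 0, 0.2], [0, 0, 0.002, 0, 0, 0, 0.2], [0, 0, 0, 0, 0, 0, 0.2]],
])

```text
time: 14.3
eef_pos: [532.3, -144.1, 177.5]
tcp_rot: [[0.953, -0.303, 0.002], [-0.303, -0.953, -0.002], [0.003, 0.002, -1.0]]
force: [0.7, 0.5, -2.2]
finger_gap: 0.267
finger_force: 30.0
```

```bash
python3 - <<'E'
from h import *
st();print(get_state()["moment"].round(2))
I={n:snapshot(n) for n in("top","side")}
for n in I: cv2.imwrite(f"pics/{n}6.png",I[n][:,:,::-1])
a=cv2.resize(I["top"][162:210,320:384],(400,300),interpolation=cv2.INTER_CUBIC);b=cv2.resize(I["side"][125:173,245:309],(400,300),interpolation=cv2.INTER_CUBIC)
g=get_state()["eef_pos"]-5*get_state()["tcp_rot"][:,2];v=np.r_[g[:2],0]
for c,im,o in(("top",a,[320,162]),("side",b,[245,125])):
    for r,z,col in((25.5,g[2]-84.5,(255,0,255)),(41,90,(0,255,0)),(36,90,(0,255,0))):
        q=((proj(c,cyl(r,z,z)[:36]+v)-o+.5)*6.25).astype(np.int32);cv2.polylines(im,[q],True,col,1)
cv2.imwrite("pics/c6.png",np.hstack([a,b])[:,:,::-1])
E
```

```text
t 14.3 g [ 532.3 -144.1  182.5] z [ 0.002 -0.002 -1.   ] x [ 0.953 -0.303  0.003] q [-0.29  0.39  1.84 -0.    0.91  1.59] F [ 0.7  0.5 -2.2] gap 0.267 ff 30.0
[-0.    0.15  0.02]
```

View pics/c6.png

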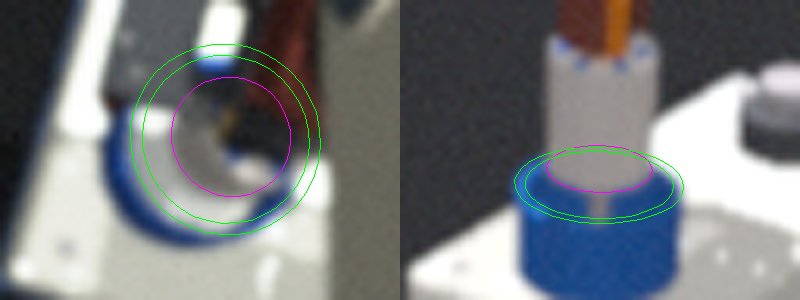

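In the side crop the spindle at u≈598 sits under the drum's centre at about 600, and the drum is inside the rim. I'll lower it, watching the force.

drive_tool([
  [[0, 0, 0.002, 0, 0, 0, 0.2], [0, 0, 0.002, 0, 0, 0, 0.2], [0, 0, 0.002, 0, 0, 0, 0.2], [0, 0, 0.001, 0, 0, 0, 0.2], [0, 0, 0, 0, 0, 0, 0.2]],
])

```text
time: 14.9
eef_pos: [532.2, -143.7, 170.5]
tcp_rot: [[0.953, -0.303, 0.002], [-0.303, -0.953, -0.002], [0.002, 0.001, -1.0]]
force: [-0.3, 3.4, -0.6]
finger_gap: 0.268
finger_force: 30.0
```

```bash
python3 - <<'E'
from h import *
st();print(get_state()["moment"].round(2))
E
```

```text
t 14.9 g [ 532.2 -143.7  175.5] z [ 0.002 -0.002 -1.   ] x [ 0.953 -0.303  0.002] q [-0.28  0.4   1.84 -0.    0.89  1.59] F [-0.3  3.4 -0.6] gap 0.268 ff 30.0
[ 0.89  0.21 -0.02]
```

The tip is in the bore, with a 3.4 N sideways push towards +y. I'll ease the drum that way and continue.

drive_tool([
  [[-0.0005, -0.0014, 0, 0, 0, 0, 0.2], [0, 0, 0.001, 0, 0, 0, 0.2], [0, 0, 0.001, 0, 0, 0, 0.2], [0, 0, 0.001, 0, 0, 0, 0.2], [0, 0, 0, 0, 0, 0, 0.2]],
])

```text
time: 15.4
eef_pos: [532.3, -142.5, 167.6]
tcp_rot: [[0.953, -0.303, 0.002], [-0.303, -0.953, -0.002], [0.003, 0.001, -1.0]]
force: [-0.4, 3.3, -0.2]
finger_gap: 0.267
finger_force: 30.0
```

```bash
python3 - <<'E'
from h import *
st();print(get_state()["moment"].round(2))
E
```

```text
t 15.4 g [ 532.2 -142.5  172.6] z [ 0.002 -0.002 -1.   ] x [ 0.953 -0.303  0.003] q [-0.28  0.41  1.85 -0.    0.88  1.6 ] F [-0.4  3.3 -0.2] gap 0.267 ff 30.0
[ 0.86  0.38 -0.03]
```

drive_tool([
  [[-0.0005, -0.0015, 0, 0, 0, 0, 0.2], [0, 0, 0.001, 0, 0, 0, 0.2], [0, 0, 0.001, 0, 0, 0, 0.2], [0, 0, 0.001, 0, 0, 0, 0.2], [0, 0, 0, 0, 0, 0, 0.2]],
])

```text
time: 15.9
eef_pos: [532.2, -141.1, 164.5]
tcp_rot: [[0.953, -0.303, 0.002], [-0.303, -0.953, -0.002], [0.003, 0.002, -1.0]]
force: [-1.2, 1.5, -2.7]
finger_gap: 0.268
finger_force: 30.0
```

```bash
python3 - <<'E'
from h import *
st();print(get_state()["moment"].round(2))
E
```

```text
t 15.9 g [ 532.2 -141.   169.5] z [ 0.002 -0.002 -1.   ] x [ 0.953 -0.303  0.003] q [-0.28  0.41  1.85 -0.    0.88  1.6 ] F [-1.2  1.5 -2.7] gap 0.268 ff 30.0
[ 0.45  0.35 -0.02]
```

drive_tool([
  [[-0.0012, -0.0012, 0, 0, 0, 0, 0.2], [0, 0, 0.002, 0, 0, 0, 0.2], [0, 0, 0.002, 0, 0, 0, 0.2], [0, 0, 0.002, 0, 0, 0, 0.2], [0, 0, 0, 0, 0, 0, 0.2]],
])

```text
time: 16.4
eef_pos: [531.6, -139.7, 158.4]
tcp_rot: [[0.953, -0.303, 0.002], [-0.303, -0.953, -0.002], [0.003, 0.002, -1.0]]
force: [0.2, -0.1, -2.6]
finger_gap: 0.261
finger_force: 30.0
```

```bash
python3 - <<'E'
from h import *
st();print(get_state()["moment"].round(2))
E
```

```text
t 16.4 g [ 531.5 -139.7  163.4] z [ 0.002 -0.002 -1.   ] x [ 0.953 -0.303  0.003] q [-0.28  0.42  1.86 -0.    0.86  1.6 ] F [ 0.2 -0.1 -2.6] gap 0.261 ff 30.0
[ 0.04  0.15 -0.04]
```

It is free now. I'll lower the remaining 24 mm or so.

drive_tool([
  [[0, 0, 0.003, 0, 0, 0, 0.2], [0, 0, 0.004, 0, 0, 0, 0.2], [0, 0, 0.004, 0, 0, 0, 0.2], [0, 0, 0.004, 0, 0, 0, 0.2], [0, 0, 0.003, 0, 0, 0, 0.2], [0, 0, 0.002, 0, 0, 0, 0.2], [0, 0, 0, 0, 0, 0, 0.2]],
])

```text
time: 17.1
eef_pos: [531.6, -139.6, 138.4]
tcp_rot: [[0.953, -0.303, 0.002], [-0.303, -0.953, -0.002], [0.003, 0.002, -1.0]]
force: [-0.9, 0.5, -2.1]
finger_gap: 0.267
finger_force: 30.0
```

drive_tool([
  [[0, 0, 0.001, 0, 0, 0, 0.2], [0, 0, 0.001, 0, 0, 0, 0.2], [0, 0, 0.001, 0, 0, 0, 0.2], [0, 0, 0, 0, 0, 0, 0.2]],
])

```text
time: 17.5
eef_pos: [531.7, -139.7, 135.7]
tcp_rot: [[0.953, -0.303, 0.003], [-0.303, -0.953, -0.002], [0.003, 0.002, -1.0]]
force: [0.9, -0.6, -3.8]
finger_gap: 0.263
finger_force: 30.0
```

```bash
python3 - <<'E'
from h import *
st();print(get_state()["moment"].round(2))
E
```

```text
t 17.5 g [ 531.7 -139.7  140.7] z [ 0.003 -0.002 -1.   ] x [ 0.953 -0.303  0.003] q [-0.28  0.45  1.87 -0.    0.82  1.6 ] F [ 0.9 -0.6 -3.8] gap 0.263 ff 30.0
[0.08 0.14 0.03]
```

drive_tool([
  [[0, 0, 0.0007, 0, 0, 0, 0.2], [0, 0, 0.0007, 0, 0, 0, 0.2], [0, 0, 0.0007, 0, 0, 0, 0.2], [0, 0, 0, 0, 0, 0, 0.2]],
])

```text
time: 17.9
eef_pos: [532.0, -139.8, 134.4]
tcp_rot: [[0.953, -0.303, 0.003], [-0.303, -0.953, -0.003], [0.004, 0.002, -1.0]]
force: [-2.8, -0.1, 6.1]
finger_gap: 0.264
finger_force: 30.0
```

```bash
python3 - <<'E'
from h import *
st();print(get_state()["moment"].round(2))
E
```

```text
t 17.9 g [ 532.  -139.8  139.4] z [ 0.003 -0.003 -1.   ] x [ 0.953 -0.303  0.004] q [-0.28  0.46  1.87 -0.    0.81  1.6 ] F [-2.8 -0.1  6.1] gap 0.264 ff 30.0
[ 0.1   0.59 -0.02]
```

drive_tool([
  [[0, 0, 0, 0, 0, 0, 0.3], [0, 0, 0, 0, 0, 0, 0.5], [0, 0, 0, 0, 0, 0, 0.7], [0, 0, 0, 0, 0, 0, 0.8], [0, 0, -0.02, 0, 0, 0, 0.8], [0, 0, -0.03, 0, 0, 0, 0.8], [0, 0, -0.03, 0, 0, 0, 1], [0, 0, -0.03, 0, 0, 0, 1]],
])

```text
time: 18.7
eef_pos: [531.3, -139.4, 244.6]
tcp_rot: [[0.953, -0.303, 0.002], [-0.303, -0.953, -0.002], [0.003, 0.002, -1.0]]
force: [0.5, -0.2, -0.6]
finger_gap: 0.897
finger_force: 0.0
```

```bash
python3 - <<'E'
from h import *
import h
st()
I={n:snapshot(n) for n in("top","side")}
for n in I: cv2.imwrite(f"pics/{n}7.png",I[n][:,:,::-1])
T0=cv2.imread("pics/top0.png")[:,:,::-1].copy();S5=cv2.imread("pics/side5.png")[:,:,::-1].copy()
f=lambda x,p:(cyl(25.9,55,115,12) if p=="body" else cyl(12,115,147))+[x[0],x[1],0]
om=h.mask
h.mask=lambda im,k:om(im,k) if k!="red" else (lambda a:((a[...,0]>110)&(a[...,0]>1.7*a[...,1])&(a[...,0]>1.7*a[...,2])).astype(np.uint8))(im.astype(float))
print("knob side",h.fit([("side",I["side"],"orange",1)],f,[531.8,-139.7],[4,4],10))
H=vert(11,85,135)
print("handle side5",h.fit([("side",S5,"red",0)],H,[424,-274],[5,5],16),"side7",h.fit([("side",I["side"],"red",0)],H,[424,-274],[5,5],16))
print("handle both",h.fit([("side",S5,"red",0),("top",T0,"red",0)],H,[424,-274],[5,5],14))
ax=np.array([474,-305]);C=lambda x,p:H(ax+55*np.array([np.cos(x[0]),np.sin(x[0])]),p)
for o in([("side",S5,"red",0)],[("top",T0,"red",0)],[("side",S5,"red",0),("top",T0,"red",0)]):
    x,c=h.fit(o,C,[2.58],[.1],16);print("phi",x,c,ax+55*np.array([np.cos(x[0]),np.sin(x[0])]))
E
```

```text
t 18.7 g [ 531.3 -139.3  249.6] z [ 0.002 -0.002 -1.   ] x [ 0.953 -0.303  0.003] q [-0.28  0.3   1.79 -0.    1.04  1.6 ] F [ 0.5 -0.2 -0.6] gap 0.897 ff 0.0
knob side (array([ 534.4009407 , -148.06296272]), np.float64(0.13857782754759237))
handle side5 (array([ 426.05461025, -290.95819139]), np.float64(0.0778061224489796)) side7 (array([ 426.14092795, -291.4273598 ]), np.float64(0.07719745222929936))
handle both (array([ 425.05772465, -284.94581142]), np.float64(0.6375054015831549))
phi [2.689375] 0.18877551020408162 [ 424.52858427 -280.96712615]
phi [2.63] 1.1284889316650626 [ 426.04187529 -278.07383662]
phi [2.68214844] 0.6679957425703679 [ 424.70354959 -280.61024852]
```

The drum is seated and released. I'll move to the handle at about (424, -280), closing along the direction I'm least sure of.

```bash
python3 - <<'E'
from h import *
R=toolR(-.333,0)
plan([([424,-280,215],R,5),([424,-280,115],R,5)],1)
E
```

```text
[[-0.0125, 0.0333, 0.0074, 0.0002, -0.0022, 0.005, 1], [-0.0123, 0.0334, 0.0075, 0.0002, -0.0022, 0.005, 1], [-0.0122, 0.0334, 0.0075, 0.0002, -0.0022, 0.005, 1], [-0.012, 0.0335, 0.0075, 0.0002, -0.0022, 0.005, 1], [-0.0118, 0.0336, 0.0075, 0.0002, -0.0022, 0.005, 1], [0.0, 0.0, 0.02, 0.0, 0.0, 0.0, 1], [0.0, 0.0, 0.02, 0.0, 0.0, 0.0, 1], [0.0, 0.0, 0.02, 0.0, 0.0, 0.0, 1]]
[[0.0, 0.0, 0.02, 0.0, 0.0, 0.0, 1], [0.0, 0.0, 0.02, 0.0, 0.0, 0.0, 1]]
```

drive_tool([
  [[-0.0125, 0.0333, 0.0074, 0, -0.002, 0.005, 1], [-0.0123, 0.0334, 0.0075, 0, -0.002, 0.005, 1], [-0.0122, 0.0334, 0.0075, 0, -0.002, 0.005, 1], [-0.012, 0.0335, 0.0075, 0, -0.002, 0.005, 1], [-0.0118, 0.0336, 0.0075, 0, -0.002, 0.005, 1], [0, 0, 0.02, 0, 0, 0, 1], [0, 0, 0.02, 0, 0, 0, 1], [0, 0, 0, 0, 0, 0, 1]],
])

```text
time: 19.6
eef_pos: [419.0, -278.3, 163.7]
tcp_rot: [[0.945, -0.328, -0.011], [-0.328, -0.945, 0.004], [-0.012, -0.0, -1.0]]
force: [-0.3, 0.7, 0.4]
finger_gap: 0.997
finger_force: 0.0
```

```bash
python3 - <<'E'
from h import *
st()
I={n:snapshot(n) for n in("top","side")}
for n in I: cv2.imwrite(f"pics/{n}8.png",I[n][:,:,::-1])
a=cv2.resize(I["side"][95:161,272:360],(400,300),interpolation=cv2.INTER_CUBIC)
b=cv2.resize(I["side"][100:172,240:336],(400,300),interpolation=cv2.INTER_CUBIC)
c=cv2.resize(I["top"][160:256,340:468],(400,300),interpolation=cv2.INTER_CUBIC)
q=((proj("side",vert(11,85,135)([424,-280],0))-[272,95]+.5)*400/88).astype(np.int32);cv2.polylines(a,[cv2.convexHull(q)],True,(255,0,255),1)
o=np.zeros((600,800,3),np.uint8);o[:300,:400]=a;o[:300,400:]=b;o[300:,:400]=c
cv2.imwrite("pics/c8.png",o[:,:,::-1])
E
```

```text
t 19.6 g [ 419.1 -278.3  168.7] z [-0.011  0.004 -1.   ] x [ 0.945 -0.328 -0.012] q [-0.61  0.36  1.94 -0.    0.85  1.3 ] F [-0.3  0.7  0.4] gap 0.997 ff 0.0
```

View pics/c8.png

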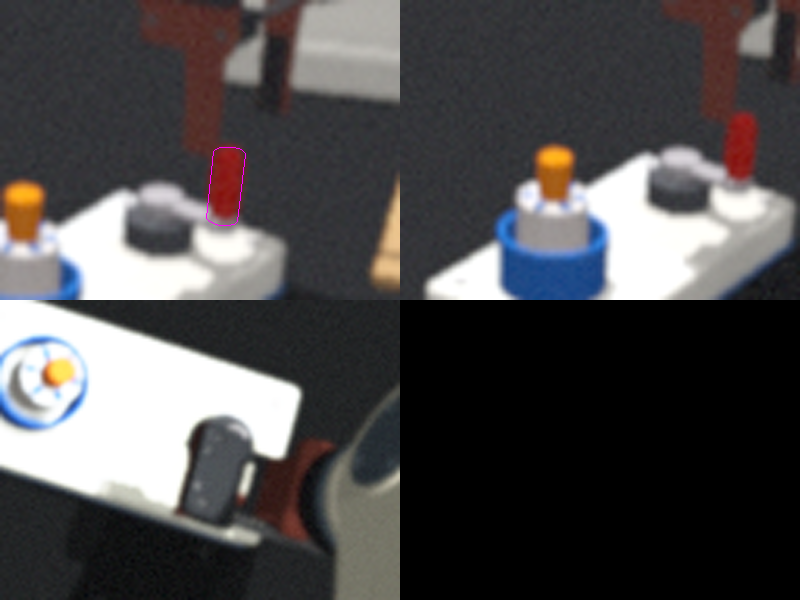

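The drum is seated upright in the ring, and the handle overlay at (424, -280) matches the red handle at about (228,185) in the crop. I'll centre, lower and grip gently.

```bash
python3 - <<'E'
from h import *
plan([([424,-281,115],toolR(-.333,0),5)],1)
E
```

```text
[[0.0008, 0.0002, 0.0112, 0.0002, 0.0016, 0.0001, 1], [0.0008, 0.0002, 0.0112, 0.0002, 0.0016, 0.0001, 1], [0.0008, 0.0002, 0.0112, 0.0002, 0.0016, 0.0001, 1], [0.0008, 0.0002, 0.0112, 0.0002, 0.0016, 0.0001, 1], [0.0008, 0.0002, 0.0112, 0.0002, 0.0016, 0.0001, 1]]
```

drive_tool([
  [[0.0008, 0.0002, 0.0112, 0, 0.0016, 0, 1], [0.0008, 0.0002, 0.0112, 0, 0.0016, 0, 1], [0.0008, 0.0002, 0.0112, 0, 0.0016, 0, 1], [0.0008, 0.0002, 0.0112, 0, 0.0016, 0, 1], [0.0008, 0.0002, 0.0112, 0, 0.0016, 0, 1], [0, 0, 0, 0, 0, 0, 0.6], [0, 0, 0, 0, 0, 0, 0.5], [0, 0, 0, 0, 0, 0, 0.45]],
], squeeze=6)

```text
time: 20.5
eef_pos: [424.6, -281.7, 110.8]
tcp_rot: [[0.945, -0.327, 0.001], [-0.327, -0.945, -0.002], [0.002, 0.002, -1.0]]
force: [-0.9, 0.1, -0.3]
finger_gap: 0.769
finger_force: 0.0
```

drive_tool([
  [[0, 0, 0, 0, 0, 0, 0.4], [0, 0, 0, 0, 0, 0, 0.35], [0, 0, 0, 0, 0, 0, 0.3], [0, 0, 0, 0, 0, 0, 0.2], [0, 0, 0, 0, 0, 0, 0.2]],
])

```text
time: 21.0
eef_pos: [424.4, -281.6, 110.6]
tcp_rot: [[0.945, -0.327, 0.001], [-0.327, -0.945, -0.002], [0.002, 0.002, -1.0]]
force: [-0.5, -0.4, -0.1]
finger_gap: 0.311
finger_force: 0.0
```

```bash
python3 - <<'E'
from h import *
st();print(get_state()["moment"].round(2))
E
```

```text
t 21.0 g [ 424.4 -281.5  115.6] z [ 0.001 -0.002 -1.   ] x [ 0.945 -0.327  0.002] q [-0.61  0.45  1.97 -0.    0.73  1.3 ] F [-0.5 -0.4 -0.1] gap 0.311 ff 0.0
[ 0.    0.21 -0.04]
```

drive_tool([
  [[0, 0, 0, 0, 0, 0, 0.15], [0, 0, 0, 0, 0, 0, 0.15], [0, 0, 0, 0, 0, 0, 0.15]],
])

```text
time: 21.3
eef_pos: [424.4, -281.5, 110.6]
tcp_rot: [[0.945, -0.327, 0.001], [-0.327, -0.945, -0.002], [0.001, 0.002, -1.0]]
force: [-0.0, 0.1, 0.5]
finger_gap: 0.25
finger_force: 6.0
```

drive_tool([
  [[0, 0, 0, 0, 0, 0, 0.15], [0, 0, 0, 0, 0, 0, 0.15]],
], squeeze=20)

```text
time: 21.5
eef_pos: [424.4, -281.5, 110.6]
tcp_rot: [[0.945, -0.327, 0.001], [-0.327, -0.945, -0.002], [0.001, 0.002, -1.0]]
force: [-0.5, 1.1, 1.2]
finger_gap: 0.245
finger_force: 20.0
```

```bash
python3 - <<'E'
from h import *
st();print(get_state()["moment"].round(2))
g=get_state()["eef_pos"][:2];a=np.array([474,-305.]);print(np.linalg.norm(g-a),np.arctan2(*(g-a)[::-1]))
E
```

```text
t 21.5 g [ 424.4 -281.5  115.6] z [ 0.001 -0.002 -1.   ] x [ 0.945 -0.327  0.001] q [-0.61  0.45  1.97 -0.    0.73  1.3 ] F [-0.5  1.1  1.2] gap 0.245 ff 20.0
[ 0.08  0.15 -0.03]
54.885970292653624 2.7000245403016767
```

```bash
python3 - <<'E'
from h import *
R=toolR(-.333,0);p=2.70-np.arange(25)*np.pi/12
P=55*np.c_[np.cos(p),np.sin(p),0*p];d=np.diff(P,axis=0)@R/1000
for i in range(0,24,8): print([[float(a),float(b),0,0,0,0,.15] for a,b in d[i:i+8,:2].round(4)+0])
print(d.round(4).sum(0))
E
```

```text
[[0.0034, -0.0139, 0, 0, 0, 0, 0.15], [0.0069, -0.0126, 0, 0, 0, 0, 0.15], [0.0099, -0.0104, 0, 0, 0, 0, 0.15], [0.0123, -0.0075, 0, 0, 0, 0, 0.15], [0.0138, -0.004, 0, 0, 0, 0, 0.15], [0.0144, -0.0003, 0, 0, 0, 0, 0.15], [0.0139, 0.0034, 0, 0, 0, 0, 0.15], [0.0126, 0.0069, 0, 0, 0, 0, 0.15]]
[[0.0104, 0.0099, 0, 0, 0, 0, 0.15], [0.0075, 0.0123, 0, 0, 0, 0, 0.15], [0.004, 0.0138, 0, 0, 0, 0, 0.15], [0.0003, 0.0144, 0, 0, 0, 0, 0.15], [-0.0034, 0.0139, 0, 0, 0, 0, 0.15], [-0.0069, 0.0126, 0, 0, 0, 0, 0.15], [-0.0099, 0.0104, 0, 0, 0, 0, 0.15], [-0.0123, 0.0075, 0, 0, 0, 0, 0.15]]
[[-0.0138, 0.004, 0, 0, 0, 0, 0.15], [-0.0144, 0.0003, 0, 0, 0, 0, 0.15], [-0.0139, -0.0034, 0, 0, 0, 0, 0.15], [-0.0126, -0.0069, 0, 0, 0, 0, 0.15], [-0.0104, -0.0099, 0, 0, 0, 0, 0.15], [-0.0075, -0.0123, 0, 0, 0, 0, 0.15], [-0.004, -0.0138, 0, 0, 0, 0, 0.15], [-0.0003, -0.0144, 0, 0, 0, 0, 0.15]]
[-1.78893358e-18  3.46944695e-18  0.00000000e+00]
```

drive_tool([
  [[0.0034, -0.0139, 0, 0, 0, 0, 0.15], [0.0069, -0.0126, 0, 0, 0, 0, 0.15], [0.0099, -0.0104, 0, 0, 0, 0, 0.15], [0.0123, -0.0075, 0, 0, 0, 0, 0.15], [0.0138, -0.004, 0, 0, 0, 0, 0.15], [0.0144, -0.0003, 0, 0, 0, 0, 0.15], [0.0139, 0.0034, 0, 0, 0, 0, 0.15], [0.0126, 0.0069, 0, 0, 0, 0, 0.15]],
])

```text
time: 22.3
eef_pos: [520.1, -273.7, 110.4]
tcp_rot: [[0.946, -0.326, -0.001], [-0.326, -0.946, -0.002], [-0.001, 0.002, -1.0]]
force: [-7.9, -4.5, 3.0]
finger_gap: 0.249
finger_force: 20.0
```

```bash
cat > c.py <<'E'
from h import *
st()
g=get_state()["eef_pos"][:2];a=np.array([474,-305.]);print(np.linalg.norm(g-a),np.arctan2(*(g-a)[::-1]))
E
python3 c.py
```

```text
t 22.3 g [ 520.1 -273.7  115.4] z [-0.001 -0.002 -1.   ] x [ 0.946 -0.326 -0.001] q [-0.5   0.54  1.79 -0.    0.81  1.4 ] F [-7.9 -4.5  3. ] gap 0.249 ff 20.0
55.71206465675185 0.5965893831226848
```

drive_tool([
  [[0.0104, 0.0099, 0, 0, 0, 0, 0.15], [0.0075, 0.0123, 0, 0, 0, 0, 0.15], [0.004, 0.0138, 0, 0, 0, 0, 0.15], [0.0003, 0.0144, 0, 0, 0, 0, 0.15], [-0.0034, 0.0139, 0, 0, 0, 0, 0.15], [-0.0069, 0.0126, 0, 0, 0, 0, 0.15], [-0.0099, 0.0104, 0, 0, 0, 0, 0.15], [-0.0123, 0.0075, 0, 0, 0, 0, 0.15]],
])

```text
time: 23.1
eef_pos: [477.9, -359.9, 110.5]
tcp_rot: [[0.945, -0.328, 0.001], [-0.328, -0.945, -0.001], [0.001, 0.0, -1.0]]
force: [1.1, 8.9, 2.8]
finger_gap: 0.251
finger_force: 20.0
```

drive_tool([
  [[-0.0138, 0.004, 0, 0, 0, 0, 0.15], [-0.0144, 0.0003, 0, 0, 0, 0, 0.15], [-0.0139, -0.0034, 0, 0, 0, 0, 0.15], [-0.0126, -0.0069, 0, 0, 0, 0, 0.15], [-0.0104, -0.0099, 0, 0, 0, 0, 0.15], [-0.0075, -0.0123, 0, 0, 0, 0, 0.15], [-0.004, -0.0138, 0, 0, 0, 0, 0.15], [-0.0003, -0.0144, 0, 0, 0, 0, 0.15]],
])

```text
time: 23.9
eef_pos: [424.5, -281.0, 110.6]
tcp_rot: [[0.945, -0.327, 0.001], [-0.327, -0.945, -0.003], [0.002, 0.002, -1.0]]
force: [3.7, -3.3, -3.9]
finger_gap: 0.246
finger_force: 20.0
```

```bash
python3 c.py
```

```text
t 23.9 g [ 424.5 -281.   115.6] z [ 0.001 -0.003 -1.   ] x [ 0.945 -0.327  0.002] q [-0.61  0.45  1.97 -0.    0.72  1.3 ] F [ 3.7 -3.3 -3.9] gap 0.246 ff 20.0
55.04542730583622 2.690113136487146
```

One full turn went cleanly. Now the second.

drive_tool([
  [[0.0034, -0.0139, 0, 0, 0, 0, 0.15], [0.0069, -0.0126, 0, 0, 0, 0, 0.15], [0.0099, -0.0104, 0, 0, 0, 0, 0.15], [0.0123, -0.0075, 0, 0, 0, 0, 0.15], [0.0138, -0.004, 0, 0, 0, 0, 0.15], [0.0144, -0.0003, 0, 0, 0, 0, 0.15], [0.0139, 0.0034, 0, 0, 0, 0, 0.15], [0.0126, 0.0069, 0, 0, 0, 0, 0.15]],
])

```text
time: 24.7
eef_pos: [520.0, -273.7, 110.5]
tcp_rot: [[0.945, -0.326, -0.001], [-0.326, -0.945, -0.001], [-0.001, 0.001, -1.0]]
force: [-7.2, -3.3, 3.1]
finger_gap: 0.242
finger_force: 20.0
```

drive_tool([
  [[0.0104, 0.0099, 0, 0, 0, 0, 0.15], [0.0075, 0.0123, 0, 0, 0, 0, 0.15], [0.004, 0.0138, 0, 0, 0, 0, 0.15], [0.0003, 0.0144, 0, 0, 0, 0, 0.15], [-0.0034, 0.0139, 0, 0, 0, 0, 0.15], [-0.0069, 0.0126, 0, 0, 0, 0, 0.15], [-0.0099, 0.0104, 0, 0, 0, 0, 0.15], [-0.0123, 0.0075, 0, 0, 0, 0, 0.15]],
])

```text
time: 25.5
eef_pos: [477.4, -359.9, 110.5]
tcp_rot: [[0.945, -0.328, 0.001], [-0.328, -0.945, -0.001], [0.001, 0.0, -1.0]]
force: [1.9, 10.0, 2.3]
finger_gap: 0.247
finger_force: 20.0
```

drive_tool([
  [[-0.0138, 0.004, 0, 0, 0, 0, 0.15], [-0.0144, 0.0003, 0, 0, 0, 0, 0.15], [-0.0139, -0.0034, 0, 0, 0, 0, 0.15], [-0.0126, -0.0069, 0, 0, 0, 0, 0.15], [-0.0104, -0.0099, 0, 0, 0, 0, 0.15], [-0.0075, -0.0123, 0, 0, 0, 0, 0.15], [-0.004, -0.0138, 0, 0, 0, 0, 0.15], [-0.0003, -0.0144, 0, 0, 0, 0, 0.15]],
])

```text
time: 26.3
eef_pos: [424.3, -281.3, 110.7]
tcp_rot: [[0.945, -0.327, 0.001], [-0.327, -0.945, -0.003], [0.002, 0.002, -1.0]]
force: [4.0, -3.5, -4.9]
finger_gap: 0.244
finger_force: 20.0
```

```bash
python3 c.py; python3 - <<'E'
from h import *
cv2.imwrite("pics/side9.png",snapshot("side")[:,:,::-1])
a=cv2.imread("pics/side9.png");b=cv2.imread("pics/side8.png")
print("drum area diff",abs(a[100:172,255:300].astype(int)-b[100:172,255:300]).mean())
E
```

```text
t 26.3 g [ 424.3 -281.3  115.7] z [ 0.001 -0.003 -1.   ] x [ 0.945 -0.327  0.002] q [-0.61  0.45  1.97 -0.    0.72  1.3 ] F [ 4.  -3.5 -4.9] gap 0.244 ff 20.0
55.0478979512393 2.69750387663903
drum area diff 2.251851851851852
```

Now the third turn, then a pause to settle before releasing.

drive_tool([
  [[0.0034, -0.0139, 0, 0, 0, 0, 0.15], [0.0069, -0.0126, 0, 0, 0, 0, 0.15], [0.0099, -0.0104, 0, 0, 0, 0, 0.15], [0.0123, -0.0075, 0, 0, 0, 0, 0.15], [0.0138, -0.004, 0, 0, 0, 0, 0.15], [0.0144, -0.0003, 0, 0, 0, 0, 0.15], [0.0139, 0.0034, 0, 0, 0, 0, 0.15], [0.0126, 0.0069, 0, 0, 0, 0, 0.15]],
])

```text
time: 27.15
eef_pos: [520.1, -273.8, 110.5]
tcp_rot: [[0.945, -0.326, -0.001], [-0.326, -0.945, -0.001], [-0.0, 0.002, -1.0]]
force: [-6.4, -3.4, 3.1]
finger_gap: 0.242
finger_force: 20.0
```

drive_tool([
  [[0.0104, 0.0099, 0, 0, 0, 0, 0.15], [0.0075, 0.0123, 0, 0, 0, 0, 0.15], [0.004, 0.0138, 0, 0, 0, 0, 0.15], [0.0003, 0.0144, 0, 0, 0, 0, 0.15], [-0.0034, 0.0139, 0, 0, 0, 0, 0.15], [-0.0069, 0.0126, 0, 0, 0, 0, 0.15], [-0.0099, 0.0104, 0, 0, 0, 0, 0.15], [-0.0123, 0.0075, 0, 0, 0, 0, 0.15]],
])

```text
time: 27.95
eef_pos: [477.5, -359.9, 110.5]
tcp_rot: [[0.945, -0.328, 0.001], [-0.328, -0.945, -0.001], [0.001, 0.0, -1.0]]
force: [0.9, 11.4, 2.1]
finger_gap: 0.245
finger_force: 20.0
```

drive_tool([
  [[-0.0138, 0.004, 0, 0, 0, 0, 0.15], [-0.0144, 0.0003, 0, 0, 0, 0, 0.15], [-0.0139, -0.0034, 0, 0, 0, 0, 0.15], [-0.0126, -0.0069, 0, 0, 0, 0, 0.15], [-0.0104, -0.0099, 0, 0, 0, 0, 0.15], [-0.0075, -0.0123, 0, 0, 0, 0, 0.15], [-0.004, -0.0138, 0, 0, 0, 0, 0.15], [-0.0003, -0.0144, 0, 0, 0, 0, 0.15]],
])

```text
time: 28.75
eef_pos: [424.3, -281.3, 110.7]
tcp_rot: [[0.945, -0.327, 0.002], [-0.327, -0.945, -0.003], [0.002, 0.002, -1.0]]
force: [4.4, -3.8, -4.9]
finger_gap: 0.243
finger_force: 20.0
```

drive_tool([
  [[0, 0, 0, 0, 0, 0, 0.15], [0, 0, 0, 0, 0, 0, 0.15], [0, 0, 0, 0, 0, 0, 0.15]],
])

```text
time: 29.05
eef_pos: [424.4, -281.5, 110.6]
tcp_rot: [[0.945, -0.326, 0.0], [-0.326, -0.945, -0.002], [0.001, 0.001, -1.0]]
force: [0.4, -0.2, 0.3]
finger_gap: 0.244
finger_force: 20.0
```

```bash
python3 c.py
```

```text
t 29.05 g [ 424.4 -281.5  115.6] z [ 0.    -0.002 -1.   ] x [ 0.945 -0.326  0.001] q [-0.61  0.45  1.97 -0.    0.73  1.3 ] F [ 0.4 -0.2  0.3] gap 0.244 ff 20.0
54.880314653136736 2.699141495137829
```

The handle is back at its exact start. I'll release and retreat upward.

drive_tool([
  [[0, 0, 0, 0, 0, 0, 0.3], [0, 0, 0, 0, 0, 0, 0.5], [0, 0, 0, 0, 0, 0, 0.8], [0, 0, 0, 0, 0, 0, 0.8], [0, 0, -0.02, 0, 0, 0, 0.8], [0, 0, -0.03, 0, 0, 0, 0.8], [0, 0, -0.03, 0, 0, 0, 0.8], [0, 0, -0.03, 0, 0, 0, 0.8]],
])

```text
time: 29.85
eef_pos: [424.0, -281.2, 221.5]
tcp_rot: [[0.945, -0.327, 0.0], [-0.327, -0.945, -0.002], [0.001, 0.001, -1.0]]
force: [-0.0, -0.4, -0.2]
finger_gap: 0.803
finger_force: 0.0
```

drive_tool([
  [[0, 0, 0, 0, 0, 0, 0.8], [0, 0, 0, 0, 0, 0, 0.8], [0, 0, 0, 0, 0, 0, 0.8]],
])

```text
time: 30.15
eef_pos: [423.6, -280.9, 219.5]
tcp_rot: [[0.945, -0.327, -0.001], [-0.327, -0.945, -0.001], [-0.0, 0.001, -1.0]]
force: [-0.2, 0.7, 0.2]
finger_gap: 0.799
finger_force: 0.0
```

```bash
python3 - <<'E'
from h import *
st()
n=snapshot("side");cv2.imwrite("pics/side10.png",n[:,:,::-1])
b=cv2.imread("pics/side8.png")[:,:,::-1];S0=cv2.imread("pics/side5.png")[:,:,::-1]
def c(im,k): 
    a=im.astype(int);m=((a[...,0]>100)&(a[...,0]>1.8*a[...,1])&(a[...,0]>1.8*a[...,2])) if k=="red" else mask(im,"orange")>0
    m=m[100:165,255:345];y,x=np.nonzero(m);return x.mean()+255,y.mean()+100,m.sum()
for k in("red","orange"): print(k,c(S0,k),c(b,k),c(n,k))
E
```

```text
t 30.15 g [ 423.6 -280.9  224.5] z [-0.001 -0.001 -1.   ] x [ 0.945 -0.327 -0.   ] q [-0.61  0.28  1.9  -0.    0.97  1.3 ] F [-0.2  0.7  0.2] gap 0.799 ff 0.0
red (np.float64(313.56617647058823), np.float64(131.25), np.int64(136)) (np.float64(318.0275229357798), np.float64(135.01834862385323), np.int64(109)) (np.float64(318.56637168141594), np.float64(134.64601769911505), np.int64(113))
orange (np.float64(279.82142857142856), np.float64(120.14285714285714), np.int64(56)) (np.float64(276.71604938271605), np.float64(140.96296296296296), np.int64(81)) (np.float64(276.72151898734177), np.float64(141.0632911392405), np.int64(79))
```

The handle is within 1 px of where it started and the drum's knob hasn't moved. I'm handing the job in.

```bash
python3 -c "
from plant import *
print(finish_job())"
```

```text
the job is handed in; nothing more can be done
None
```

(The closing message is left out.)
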